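Clear the jammed battery chute and restart the tester feed

TASK

A radio battery pack has jammed in the tester's feed chute: nudge it backward up the chute until it is clear of the hold-down lips, lift it out, and put it in the shallow inspection tray if it is a plain standard pack or in the deep returns crate if it is an extended one with a hump. Then line up every standard pack lying on the bench flat and straight in the chute, one behind another, and put any extended pack lying there in the crate too. Only when all that is done, push the feeder lever over to on, and leave the other things on the bench where they are.

Things in the scene. Friction and masses are not known exactly. Their poses are not given: they have to be found in the camera images.
- track: The feed chute, an aluminium channel sloping 12 degrees (0.21 rad). Origin: middle of its floor at the lower end of the hold-down lips, 55 mm above the bench; x points uphill along the floor, y across, z square to the floor. Floor from x = -50 to 395 mm, 63 mm wide inside. The drive is off, so a pack stays where it is left on the slope (friction about 0.6).
- lip_mouth (a point): Point on the middle of the chute floor, track x = 88 mm (track axes), where the hold-down lips end. From track x = 0 to 88 mm two steel lips reach in from the side walls, underside 30 mm and top 33 mm above the floor, and leave an open gap 43 mm wide along the middle, wide enough for shut fingers.
- wall_end (a point): Point on the middle of the chute floor, track x = 125 mm (track axes), where the tall side walls (3 mm steel, 33 mm above the floor, from track x = 0) end. From here uphill to track x = 395 mm the chute is open, its guides only 9 mm high and 3 mm thick, so packs can be gripped by their sides and set down; three fit one behind another.
- feeder: Stand of the chute and the battery tester at its low end: grey box 160 x 110 mm, top 85 mm above the bench, its near face 50 mm downhill of the track's origin. Origin on the bench below the track's origin, x uphill, z up.
- jam_std: Jammed pack if it is a standard one: black plastic block 84 x 56 x 26 mm, 160 g, flat on both faces, origin at its centre, x along its length, pointing uphill. It starts slightly crooked, its downhill end 40 to 70 mm deep under the lips, its uphill end still between the tall walls. None if the jammed pack is the extended one.
- jam_ext: Jammed pack if it is an extended one: base block 84 x 56 x 26 mm, origin at the base's centre, 13 mm above its underside, and a full-width hump 30 mm long at its +x end, 40 mm thick in all there; 210 g. It starts hump uphill, the hump run up against the lips, the thin end about 50 mm deep under them. None if the jammed pack is a standard one.
- pack_a: Standard pack lying flat on the bench: black plastic block 84 x 56 x 26 mm, 160 g, origin at its centre, x along its length. None if absent.
- pack_b: Standard pack lying flat on the bench: black plastic block 84 x 56 x 26 mm, 160 g, origin at its centre, x along its length. None if absent.
- pack_c: Standard pack lying flat on the bench: black plastic block 84 x 56 x 26 mm, 160 g, origin at its centre, x along its length. None if absent.
- pack_x: Extended-capacity pack lying on the bench: base 84 x 56 x 26 mm with a full-width 30 mm long hump at its +x end, 40 mm thick there, 210 g; origin at the centre of the base block, 13 mm above its underside. None if absent.
- crate: Returns crate for extended packs, fixed: the deep grey plastic box, 160 (x) x 230 (y) x 55 mm high outside, walls and floor 4 mm, open on top. Origin at the centre of its underside. Stands at either side.
- tray: Inspection tray, fixed: the shallow aluminium tray, 110 (x) x 140 (y) x 22 mm high outside, walls and floor 4 mm. Origin at the centre of its underside. Stands past the uphill end of the chute.
- switch (a joint): Feeder run lever on the grey controller box (130 x 110 x 55 mm, at either side). 0 = off (leaning towards the robot), 1.0 = on (leaning away from it); stays where it is left, moved by about 1 N at its ball.
- switch_tip (a point): Centre of the lever's black ball, 26 mm across, on a 10 mm thick steel arm. Its pivot lies 60 mm from the ball, 77 mm above the bench over the controller's origin; at mid-swing the arm is upright. The ball swings along the controller's x axis.
- controller: Grey controller box 130 (x) x 110 (y) x 55 mm high, fixed, at either side, with the lever on top. Origin at the centre of its underside; x points away from the robot to within 0.15 rad.
- multimeter: Bystander: red and black multimeter 170 x 85 x 40 mm lying at the back, origin under its middle.
- board: Bystander: circuit board assembly 145 x 68 x 11 mm lying at the back, origin under its middle.
- screwdriver: Bystander: grey-handled screwdriver 170 mm long, 26 mm thick, lying between the loose packs and the chute, origin under its middle, x towards its tip.
- tin: Bystander: small aluminium tin, 64 mm across, 22 mm high, behind the chute, origin under its middle.
- flux: Bystander: white bottle 44 mm across, 85 mm high, standing behind the chute, origin under its middle.
There are look-alikes about, which are no part of the job. Leave any brown, green or pink look-alike of the pack_b alone.

How it is judged:
By the outcome, as a careful person would: the job done as asked, in the order asked, and still so for the second after the job is handed in, with the robot touching nothing.
Of jam_std, jam_ext only 1 to 1 are there at a start; the rules pass over those that are not, and their reading is None.
Of pack_a, pack_b, pack_c, pack_x only 2 to 4 are there at a start; the rules pass over those that are not, and their reading is None.
At some moment in a run one of pack_a, pack_b, pack_c, pack_x may be knocked a few centimetres aside while the robot is not near it.
Once in a run the grip may slacken for a moment while it holds something.
It also fails if it takes over 210 s, if anything falls off the work surface, if the arm or the gripper's body presses on something with over 40 N, if the wrist force passes 120 N, or if a joint passes its speed limit or range.

ROBOT

A 7-joint arm with a two-finger parallel gripper is mounted at the origin on the work surface. World frame = base frame: x ahead of the robot, y to its left, z up, the work surface at z = 0. Lengths are in mm, angles in rad, forces in N, time in s.
With the tool pointing down it reaches from about 400 to 875 mm from the base axis. Payload 4.4 kg.
Tool frame: the origin (TCP) lies midway between the tips of the shut fingers; the grasp point (between the pads) lies 19 mm behind it (robot.hold_point_z is the distance from the TCP to the grasp point, in mm); z points along the fingers, y is the line along which they close (so a half turn about z gives the same grasp; the last joint's range is limited). The gripper opens to 85 mm and grips with 20 to 120 N. Pads are 22 mm wide; open, the fingers measure 114 mm over their backs; the gripper's body (76 mm by 85 mm) begins 54 mm behind the grasp point. The pads swing forward as they close: fully open they stand 13 mm farther back than shut.
Start: joints at [1.105, 0.628, 0.038, 1.517, -0.027, 0.996, -0.02], TCP at [253.03, -598.743, 231.313] pointing down, gripper open.
Joint ranges: [-3.06, 3.06], [-0.37, 2.12], [-1.25, 1.32], [0.18, 2.47], [-1.1, 4.24], [0.23, 1.98], [-2.94, 2.94]. Speed limits (rad/s): [2.57, 2.57, 3.14, 3.14, 3.14, 3.14, 3.14].

INTERFACE

Orientations are given as a unit quaternion [w, x, y, z].
In Python, from cell import robot gives the robot as it stands. The module is installed in compiled form; this text tells all that it offers.
- The arm moves only by the tool drive_tool, never from a script. Its argument "moves" is a list of rows, each a list of 6 numbers: the shift along the tool's x, y, z in m, then the turn, a rotation vector about the tool's x, y, z in degrees. In form: [[tx, ty, tz, rx, ry, rz], ...]. A call has 1 to 5 rows; each row is the pose to reach, as a shift and turn from the pose commanded when the call began, along the tool's axes at that moment; what a row does not reach only later rows make up. A row lasts 1/12 s, in which the tool goes at most 41.7 mm and 7.16 degrees, less where a joint would pass 70% of its speed; a pose out of reach is approached as far as the arm can. A call with a gripper value outside its range is refused whole. "fingers" is the opening, from -1 (shut) to 1 (fully open), set as the call begins (left out, the last holds). The fingers move at their own pace and stop on an object; "squeeze" is the grip in N (left out, the last holds). Time passes only in rows, so rows that repeat a pose let the fingers close. It gives the time, the measured TCP pose, the force, the opening and the grip force at its end, in the units of the state.
- robot.sense(): the state, without advancing time (a new reading comes with each control period).
- robot.snapshot(name): name is "side" or "top"; returns a dict with "pixels" (480x640x3 uint8, red, green, blue), "vfov" (degrees; the focal length in pixels is half the picture's height over the tangent of half this angle, whatever the lens; pixels are square), "cx", "cy" (the principal point, pixels), "dist" ([k1, k2, p1, p2, k3] as OpenCV has them; the pictures are not rectified), "R" (3x3) and "t" (3): a world point X has camera coordinates R X + t. Camera axes: x right, y down, z forward; pixel columns grow to the right and rows downward; lengths in mm; the calibration is good to about 2 mm. A picture is of the moment at which its call begins. There is no depth.
- robot.finish_job(): hands the job in; it is judged then, once.
The state is a dict: "time_s": time; "q": joint angles; "joint_velocities": joint speeds; "joint_efforts": joint torques, N m; "eef_pos": TCP position; "eef_rot": TCP orientation; "contact_force": force on the tool from outside, world axes, zero at the start; "wrist_torque": the same for the moment, N m; "opening": finger opening in mm; "grip_force": force on a finger pad.
Only numpy, scipy, OpenCV 4.12 (cv2) and the standard library are available. Lean on these libraries where they do the work, as an engineer would, in place of code of your own. Each camera call takes 0.05 s, during which the arm holds its last target. There are 200 camera calls.

## Working session

There is one attempt and no reset: what is moved stays moved. The work goes in short steps, Python scripts to look and compute and a tool call to move; the robot and the scene stay as the last step left them, time stands still between calls to the robot, and variables do not carry over. Pictures are saved under pics/ and viewed, at most 18 in all, crops included, and the job is handed in when it is done.

Besides the shell and the picture viewer there is one more tool, called by a JSON object that holds its "name" and its "arguments". drive_tool: Moves the arm, as the interface text tells. Its arguments: {"type":"object","properties":{"moves":{"type":"array"},"fingers":{"type":"number"},"squeeze":{"type":"number"}},"required":["moves"]}

```bash
mkdir -p pics; cat > h.py <<'E'
import numpy as np, cv2
from cell import robot
from scipy.spatial.transform import Rotation as R
np.set_printoptions(precision=1,suppress=True)
def snap(n,save=None):
    s=robot.snapshot(n); im=np.array(s["pixels"])[:,:,::-1].copy(); s["bgr"]=im
    f=240/np.tan(np.radians(s["vfov"])/2); s["K"]=np.array([[f,0,s["cx"]],[0,f,s["cy"]],[0,0,1.]])
    s["R"]=np.array(s["R"]);s["t"]=np.array(s["t"]);s["D"]=np.array(s["dist"],float)
    if save: cv2.imwrite("pics/"+save+".png",im)
    return s
def ray(s,px):
    u=cv2.undistortPoints(np.array(px,float).reshape(-1,1,2),s["K"],s["D"]).reshape(-1,2)
    d=np.c_[u,np.ones(len(u))]@s["R"]; return -s["R"].T@s["t"],d
def onplane(s,px,z=0,n=(0,0,1),p=None):
    c,d=ray(s,px); n=np.array(n,float); p=np.array([0,0,z]) if p is None else p
    return c+d*(((p-c)@n)/(d@n))[:,None]
def proj(s,X):
    return cv2.projectPoints(np.array(X,float).reshape(-1,3),cv2.Rodrigues(s["R"])[0],s["t"],s["K"],s["D"])[0].reshape(-1,2)
def tri(s1,p1,s2,p2):
    c1,d1=ray(s1,[p1]);c2,d2=ray(s2,[p2]);d1=d1[0];d2=d2[0]
    A=np.c_[d1,-d2];k=np.linalg.lstsq(A,c2-c1,rcond=None)[0]
    a=c1+k[0]*d1;b=c2+k[1]*d2; return (a+b)/2,np.linalg.norm(a-b)
E
python3 - <<'E'
from h import *
for n in("top","side"):
    s=snap(n,n+"0"); print(n,s["vfov"],s["cx"],s["cy"],s["D"],-s["R"].T@s["t"],s["R"])
s=robot.sense();print(s["eef_pos"],s["eef_rot"],s["opening"],s["contact_force"],robot.hold_point_z)
E
```

```text
top 42.73556327800449 332.55927398004303 242.49566770214895 [-0.1  0.   0.   0.   0. ] [ 298.2   27.6 1430. ] [[-0.  -1.  -0. ]
 [-1.   0.  -0.2]
 [ 0.2  0.  -1. ]]
side 52.320897226264265 322.34538869898864 236.91133587032164 [-0.1  0.   0.   0.   0. ] [157.6 749.6 957.9] [[-0.9 -0.5  0. ]
 [-0.4  0.6 -0.7]
 [ 0.3 -0.6 -0.7]]
[ 252.8 -598.2  230.5] [-0.   1.   0.2 -0. ] 85.68358581278972 [-1.1 -0.3  0.4] 18.700000000000003
```

View pics/top0.png

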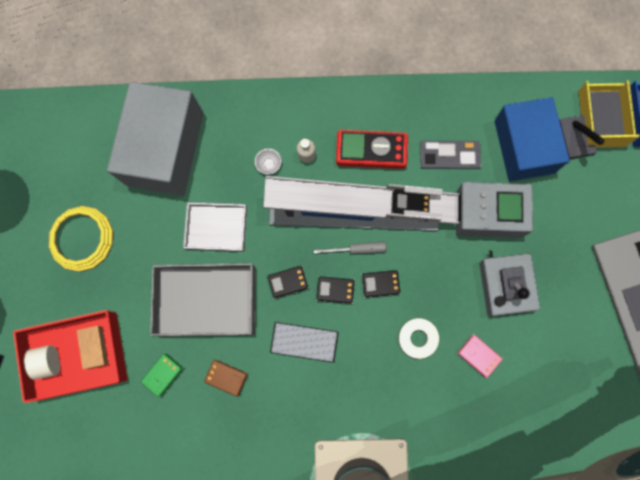

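View pics/side0.png

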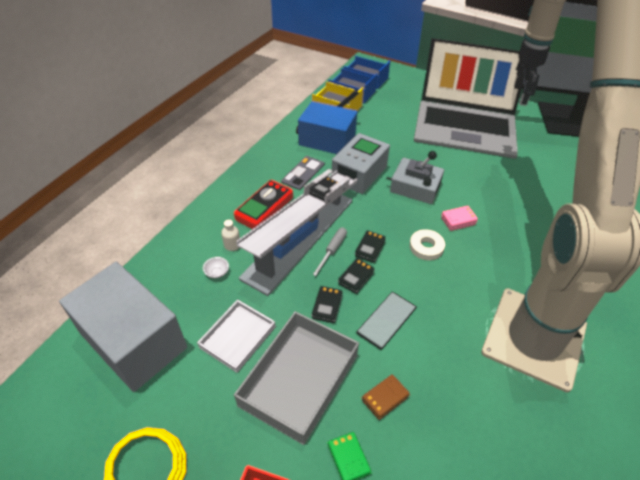

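Top view: tester at (495,207), chute rising to the left, jam at (410,203), and three black packs at (288,281), (335,290) and (381,284). Tray is at (215,227), crate at (203,300), lever at (515,290). Look-alikes, none of them mine: green (162,375), brown (226,378), pink (481,355), grey slab (304,342). Next is one close crop of the packs and the jam.

```bash
python3 - <<'E'
from h import *
t=cv2.imread("pics/top0.png");s=cv2.imread("pics/side0.png")
a=cv2.resize(t[160:310,250:450],(800,600),interpolation=cv2.INTER_CUBIC)[:,:]
a=cv2.resize(t[175:305,260:460],(400*2//2*1,260),interpolation=cv2.INTER_CUBIC)
b=cv2.resize(s[160:330,230:450],(400,309),interpolation=cv2.INTER_CUBIC)
c=cv2.resize(t[180:225,370:460],(400,200),interpolation=cv2.INTER_CUBIC)
d=cv2.resize(s[160:210,295:365],(400,286),interpolation=cv2.INTER_CUBIC)
L=np.vstack([a,b]);Rr=np.vstack([c,d]);H=max(len(L),len(Rr))
p=lambda x:np.vstack([x,np.zeros((H-len(x),400,3),np.uint8)])
cv2.imwrite("pics/crop0.png",np.hstack([p(L),p(Rr)]))
E
```

```text
(no output)
```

View pics/crop0.png

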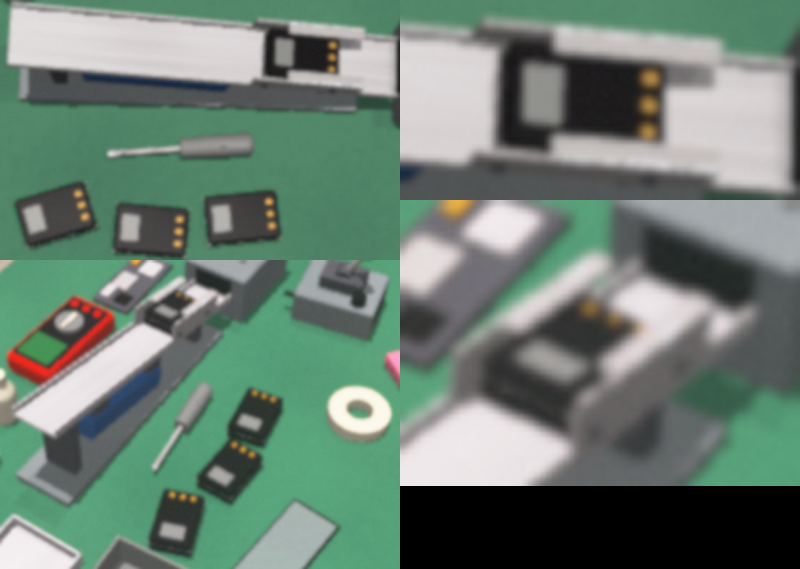

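The packs and the jam all show the label and contacts pattern in black. I'll triangulate labels and contacts to tell humped from flat, and get the chute's ends.

```bash
python3 - <<'E'
from h import *
def blobs(m,a0,a1):
    n,l,st,c=cv2.connectedComponentsWithStats(m.astype(np.uint8))
    return [(c[i],st[i,4],st[i,:4]) for i in range(1,n) if a0<=st[i,4]<=a1]
for n,roi in(("top",(180,310,260,450)),("side",(150,330,290,400))):
    im=cv2.imread(f"pics/{n}0.png");hsv=cv2.cvtColor(im,cv2.COLOR_BGR2HSV);h,s,v=[hsv[...,i] for i in range(3)]
    R0=np.zeros(h.shape,bool);R0[roi[0]:roi[1],roi[2]:roi[3]]=1
    print(n,"gold");[print(np.round(c,1),a) for c,a,_ in blobs((h>10)&(h<28)&(s>90)&(v>110)&R0,3,60)]
    dark=(v<75)&(s<110)&R0
    print("dark");[print(np.round(c,1),a,b) for c,a,b in blobs(dark,100,3000)]
    # label : greyish inside the closed dark
    cl=cv2.morphologyEx(dark.astype(np.uint8),cv2.MORPH_CLOSE,np.ones((11,11)))
    print("label");[print(np.round(c,1),a,b) for c,a,b in blobs((cl>0)&(v>105)&(s<60)&R0,15,300)]
    w=(v>165)&(s<45)
    for c,a,b in blobs(w,800,20000):
        print("white",np.round(c,1),a,b)
E
```

```text
top gold
[426. 197.] 9
[425.7 203.1] 9
[425.5 209.2] 10
[298.5 271.5] 16
[300.2 277.2] 19
[394.  275.5] 16
[302.  282.9] 20
[394.7 281.5] 14
[349.1 284.4] 17
[395.4 287.4] 15
[348.9 290.4] 17
[348.2 296.4] 16
dark
[408.5 201. ] 471 [392 188  37  26]
[288.7 282.2] 562 [268 266  40  32]
[381.9 284. ] 570 [363 271  37  27]
[336.3 290.4] 562 [317 277  37  27]
label
[401.7 200.7] 107 [398 194   9  14]
[421.  214.3] 23 [420 211   3   8]
[276.9 284. ] 138 [271 277  13  15]
white [576.7  34.9] 5980 [501   0 139  69]
white [326.4 197.4] 3550 [264 178 128  39]
white [435.9 204.9] 980 [405 185  52  38]
white [215.1 227. ] 2443 [184 203  61  47]
white [205.1 302.1] 5276 [161 272  89  62]
white [418.8 337.9] 1086 [399 318  41  41]
white [303.8 341.8] 1577 [273 325  62  34]
white [336.4 450.7] 918 [314 436  76  44]
side gold
[304.5 160. ] 22
[327.7 178.3] 3
[369.9 232.9] 8
[374.9 234.1] 8
[379.7 236.1] 9
[358.5 261.2] 10
[363.3 263.8] 12
[368.1 266.7] 9
[324.4 288.6] 13
[330.4 289.6] 13
[335.8 291. ] 10
dark
[346.6 171.1] 150 [337 165  21  13]
[316.8 192.2] 126 [309 184  20  16]
[362.5 263.3] 933 [339 232  46  61]
[327.  304.9] 549 [313 287  29  36]
label
[321.1 187.8] 53 [316 185  12   7]
[327.  195.5] 22 [325 192   5   8]
[367.  248.9] 83 [361 245  13   9]
[350.9 278.2] 92 [345 273  13  11]
[324.5 308.8] 109 [318 304  14  10]
white [474.5  12. ] 922 [423   0 105  29]
white [471.1  76.5] 2088 [427  43  91  65]
white [280.8 225. ] 1763 [238 195  87  61]
white [386.2 319.1] 1303 [360 294  53  51]
white [236.3 334.2] 2525 [197 300  78  68]
white [297.9 380.9] 5440 [247 331 102 101]
```

```bash
python3 - <<'E'
from h import *
t=cv2.imread("pics/top0.png");s=cv2.imread("pics/side0.png")
a=cv2.resize(t[168:238,250:470],(800,255),interpolation=cv2.INTER_CUBIC)
b=cv2.resize(s[170:290,230:390],(460,345),interpolation=cv2.INTER_CUBIC)
c=cv2.resize(s[140:200,380:450],(340,291),interpolation=cv2.INTER_CUBIC)
c=np.vstack([c,np.zeros((54,340,3),np.uint8)])
cv2.imwrite("pics/crop1.png",np.vstack([a,np.hstack([b,c])]))
E
```

```text
(no output)
```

View pics/crop1.png

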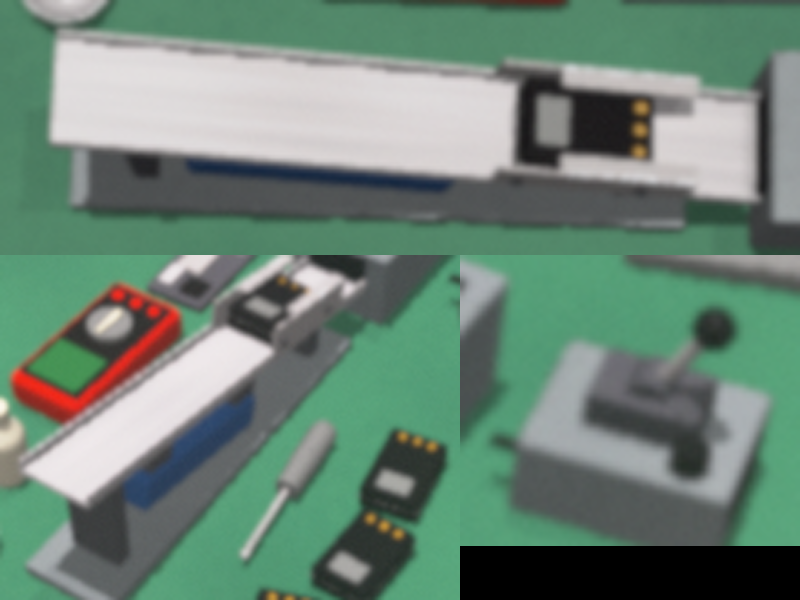

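```bash
python3 - <<'E'
from h import *
T=snap("top");S=snap("side")
c=lambda x,y:(250+x/3.636,168+y/3.643)
print("up end corners",onplane(T,[c(57,32),c(52,145)],137+5))
print("side",onplane(S,[(238.7,244.8),(260.6,255.2)],137+3))
print("low end",onplane(T,[c(760,92),c(758,200)],45))
print("wallend top z", onplane(T,[c(501,62),c(497,180)],55+26+32))
g={"A":([(298.5,271.5),(300.2,277.2),(302,282.9)],[(335.8,291),(330.4,289.6),(324.4,288.6)]),
"B":([(349.1,284.4),(348.9,290.4),(348.2,296.4)],[(358.5,261.2),(363.3,263.8),(368.1,266.7)]),
"C":([(394,275.5),(394.7,281.5),(395.4,287.4)],[(369.9,232.9),(374.9,234.1),(379.7,236.1)])}
for k,(a,b) in g.items():
    a=np.mean(a,0);b=np.mean(b,0);print(k,"gold",*tri(T,a,S,b),onplane(T,[a],26))
lab={"A":((276.9,284),(324.5,308.8))}
print("A label",tri(T,(276.9,284),S,(324.5,308.8)))
print("jam label",tri(T,(401.7,200.7),S,(321.1,187.8)))
print("jam gold",tri(T,(425.7,203.1),S,(331,176)))
im=T["bgr"];v=im.max(2).astype(int);hsv=cv2.cvtColor(im,cv2.COLOR_BGR2HSV)
m=((hsv[...,2]<90)&(hsv[...,1]<140)).astype(np.uint8);m[:262]=0;m[310:]=0;m[:,:262]=0;m[:,410:]=0
m=cv2.morphologyEx(m,cv2.MORPH_CLOSE,np.ones((9,9)))
for cc in cv2.findContours(m,0,1)[0]:
    if cv2.contourArea(cc)<300: continue
    q=onplane(T,cc.reshape(-1,2),20)[:,:2].astype(np.float32);r=cv2.minAreaRect(q);b=cv2.boxPoints(r);print(np.array(r[0]),np.array(r[1]),r[2],b.ravel())
# labels of B, C
for n,s in(("top",T),("side",S)):
    h=cv2.cvtColor(s["bgr"],cv2.COLOR_BGR2HSV);m=((h[...,2]>100)&(h[...,1]<70)).astype(np.uint8)
    k,l,st,ce=cv2.connectedComponentsWithStats(m)
    for i in range(1,k):
        if 20<st[i,4]<200 and ((n=="top" and 262<ce[i][0]<410 and 262<ce[i][1]<310) or(n=="side" and 310<ce[i][0]<385 and 225<ce[i][1]<325)): print(n,ce[i],st[i,4])
E
```

```text
up end corners [[679.3 194.1 142. ]
 [609.7 197.1 142. ]]
side [[671.2 194.9 140. ]
 [611.  195.9 140. ]]
low end [[ 656.3 -243.7   45. ]
 [ 586.  -238.3   45. ]]
wallend top z [[661.5 -73.6 113. ]
 [588.1 -68.5 113. ]]
A gold [470.1 128.9  29.3] 1.5625462129922227 [[471.3 129.3  26. ]]
B gold [437.1  18.1  28.9] 1.7195288737421903 [[438.2  18.3  26. ]]
C gold [455.  -87.8  28.6] 1.9655551197267642 [[456.3 -87.7  26. ]]
A label (array([455.6, 182.8,  28.9]), np.float64(1.6332284594218298))
jam label (array([ 626.6, -104.3,  102.2]), np.float64(2.0126478763113327))
jam gold (array([ 621.7, -156. ,  106.2]), np.float64(3.930148077453163))
[444.5  -1.7] [ 66.8 193.6] 4.280482769012451 [ 404.    92.4  418.5 -100.7  485.1  -95.7  470.6   97.4]
[461.5 159.6] [60.6 84.9] 14.387080192565918 [421.6 193.1 442.7 110.9 501.4 126.  480.4 208.2]
top [277. 284.] 142
top [370.3 283.9] 145
top [324.6 288.2] 144
side [366.9 248.8] 84
side [350.8 278.3] 98
side [324.4 308.7] 113
```

```bash
cat >> h.py <<'E'
u=np.array([0.0504,0.9987,0]);O=np.array([623.5,-191.3,55.])
th=np.radians(12);TX=u*np.cos(th)+np.array([0,0,np.sin(th)]);TZ=-u*np.sin(th)+np.array([0,0,np.cos(th)]);TY=np.cross(TZ,TX)
TR=np.c_[TX,TY,TZ]
def tr(x,y=0,z=0): return O+TR@np.array([x,y,z],float)
def totr(P): return (np.atleast_2d(P)-O)@TR
def pose():
    s=robot.sense();q=s["eef_rot"];return np.array(s["eef_pos"]),R.from_quat([q[1],q[2],q[3],q[0]]),s
def RT(yaw=None,tilt=True,sg=1):   # tool x along sg*track x (tilted) or world yaw
    if yaw is None: return R.from_matrix(np.c_[sg*TX,-sg*TY,-TZ])
    x=np.array([np.cos(yaw),np.sin(yaw),0]);z=np.array([0,0,-1.]);return R.from_matrix(np.c_[x,np.cross(z,x),z])
def plan(P,Q=None):
    p,r,s=pose(); d=r.inv().apply(np.array(P)-p)
    w=np.zeros(3) if Q is None else (r.inv()*Q).as_rotvec(degrees=True)
    print("shift m",np.round(d/1000,4),"rot",np.round(w,2),"| rows",np.ceil(np.linalg.norm(d)/41.7),np.ceil(np.linalg.norm(w)/7.16))
E
python3 - <<'E'
from h import *
T=snap("top");S=snap("side")
print("B lab",tri(T,(324.6,288.2),S,(350.8,278.3)),"C lab",tri(T,(370.3,283.9),S,(366.9,248.8)))
p,r,s=pose();print(r.as_matrix(),np.array(s["q"]))
for sg in(1,-1): plan(tr(15,0,70),RT(sg=sg))
print("jam gold/label on z=26 plane",totr(onplane(T,[(426,197),(425.7,203.1),(425.5,209.2),(401.7,200.7)],0,TZ,tr(0,0,26))))
print(tr(15,0,70),tr(15,0,8))
# controller: dark knob pixels
h=cv2.cvtColor(T["bgr"],cv2.COLOR_BGR2HSV)
for n,s,(a,b,c,d) in(("top",T,(245,325,480,545)),("side",S,(140,205,385,450))):
    m=(cv2.cvtColor(s["bgr"],cv2.COLOR_BGR2GRAY)<45).astype(np.uint8);k=np.zeros_like(m);k[a:b,c:d]=m[a:b,c:d]
    n_,l,st,ce=cv2.connectedComponentsWithStats(k);[print(n,ce[i],st[i]) for i in range(1,n_) if st[i,4]>15]
E
```

```text
B lab (array([443.6,  73.3,  28.2]), np.float64(1.4663713613909903)) C lab (array([450.9, -31.6,  28.8]), np.float64(1.5314803452568548))
[[ 0.9  0.4 -0. ]
 [ 0.4 -0.9  0. ]
 [ 0.  -0.  -1. ]] [ 1.1  0.6  0.   1.5 -0.   1.  -0. ]
shift m [ 0.5 -0.2  0.1] rot [  6.7  10.7 -64. ] | rows 14.0 10.0
shift m [ 0.5 -0.2  0.1] rot [ 12.1  -7.6 115.3] | rows 14.0 17.0
jam gold/label on z=26 plane [[ 37.8 -13.2  26. ]
 [ 38.5   1.   26. ]
 [ 39.   15.1  26. ]
 [ 94.7  -0.2  26. ]]
[ 623.5 -191.2  126.6] [ 624.2 -178.3   65.9]
top [522.2 293. ] [517 288  11  10  85]
```

```bash
sed -i 's|np.round(d/1000,4),"rot",np.round(w,2)|(np.round(d/1000,4)).tolist(),"rot",np.round(w,1).tolist()|' h.py; python3 - <<'E'
from h import *
print(tr(8,0,160)); plan(tr(8,0,160),RT())
E
```

```text
[ 622.2 -216.7  213.2]
shift m [0.4888, -0.208, 0.018] rot [6.7, 10.7, -64.0] | rows 13.0 10.0
```

{"name": "drive_tool", "arguments": {"moves": [[0.034,-0.0145,0,0,0,0],[0.068,-0.029,0,0,0,0],[0.102,-0.0435,0,0,0,0],[0.136,-0.058,0,0,0,0],[0.17,-0.072,0,0,0,0]], "fingers": -1}}

```text
time_s: 0.72
eef_pos: [382.5, -464.8, 231.3]
eef_rot: [-0.0, 0.98, 0.198, 0.0]
contact_force: [0.5, -0.4, -0.5]
opening: 25.4
grip_force: 0.0
```

{"name": "drive_tool", "arguments": {"moves": [[0.034,-0.0145,0,0,0,0],[0.068,-0.029,0,0,0,0],[0.102,-0.0435,0,0,0,0],[0.136,-0.058,0,0,0,0],[0.17,-0.072,0,0,0,0]]}}

```text
time_s: 1.13
eef_pos: [511.2, -332.2, 231.4]
eef_rot: [0.0, 0.98, 0.199, 0.0]
contact_force: [0.6, 0.2, -0.2]
opening: -0.0
grip_force: 0.0
```

{"name": "drive_tool", "arguments": {"moves": [[0.03,-0.013,0,0,0,0],[0.06,-0.026,0.006,0,0,0],[0.09,-0.039,0.012,0,0,0],[0.12,-0.052,0.018,0,0,0],[0.149,-0.064,0.018,0,0,0]]}}

```text
time_s: 1.55
eef_pos: [622.8, -214.8, 212.0]
eef_rot: [-0.001, 0.98, 0.199, -0.001]
contact_force: [-0.3, -0.6, 0.5]
opening: 0.1
grip_force: 0.0
```

{"name": "drive_tool", "arguments": {"moves": [[0,0,0,0.7,1.1,-6.4],[0,0,0,1.4,2.2,-12.8],[0,0,0,2.1,3.3,-19.2],[0,0,0,2.8,4.4,-25.6],[0,0,0,3.4,5.4,-32]]}}

```text
time_s: 1.97
eef_pos: [622.3, -216.9, 213.3]
eef_rot: [-0.038, 0.885, 0.463, 0.04]
contact_force: [-0.5, -0.1, -0.2]
opening: 0.5
grip_force: 0.0
```

{"name": "drive_tool", "arguments": {"moves": [[0,0,0,0.7,1.1,-6.4],[0,0,0,1.4,2.2,-12.8],[0,0,0,2.1,3.3,-19.2],[0,0,0,2.8,4.4,-25.6],[0,0,0,3.4,5.4,-32]]}}

```text
time_s: 2.38
eef_pos: [622.2, -217.4, 213.3]
eef_rot: [-0.073, 0.719, 0.687, 0.077]
contact_force: [-1.0, -0.2, -0.4]
opening: 0.1
grip_force: 0.0
```

```bash
python3 - <<'E'
from h import *
print(robot.sense()["opening"],robot.sense()["time_s"]); plan(tr(8,0,45),RT()); plan(tr(8,0,8),RT())
E
```

```text
0.08598734566962941 2.3833
shift m [0.0004, 0.0, 0.1152] rot [-0.0, -0.1, 0.3] | rows 3.0 1.0
shift m [0.0003, 0.0001, 0.1522] rot [-0.0, -0.1, 0.3] | rows 4.0 1.0
```

{"name": "drive_tool", "arguments": {"moves": [[0,0,0.035,0,0,0],[0,0,0.07,0,0,0],[0,0,0.1,0,0,0],[0,0,0.115,0,0,0],[0,0,0.115,0,0,0]]}}

```text
time_s: 2.8
eef_pos: [620.7, -190.9, 96.7]
eef_rot: [-0.077, 0.72, 0.686, 0.075]
contact_force: [-0.5, 0.5, -0.1]
opening: 0.1
grip_force: 0.0
```

{"name": "drive_tool", "arguments": {"moves": [[0,0,0.008,0,0,0],[0,0,0.016,0,0,0],[0,0,0.024,0,0,0],[0,0,0.03,0,0,0],[0,0,0.036,0,0,0]]}}

```text
time_s: 3.22
eef_pos: [624.3, -185.4, 65.7]
eef_rot: [-0.072, 0.72, 0.685, 0.076]
contact_force: [0.6, 0.1, 0.3]
opening: 0.4
grip_force: 0.0
```

```bash
python3 - <<'E'
from h import *
p,r,s=pose();print(totr(p),s["contact_force"])
T=snap("top");S=snap("side")
a=cv2.resize(T["bgr"][170:230,370:490],(800,400),interpolation=cv2.INTER_CUBIC)
cv2.imwrite("pics/p1.png",a)
E
```

```text
[[ 8.1 -0.5  9.2]] [0.6 0.1 0.3]
```

View pics/p1.png

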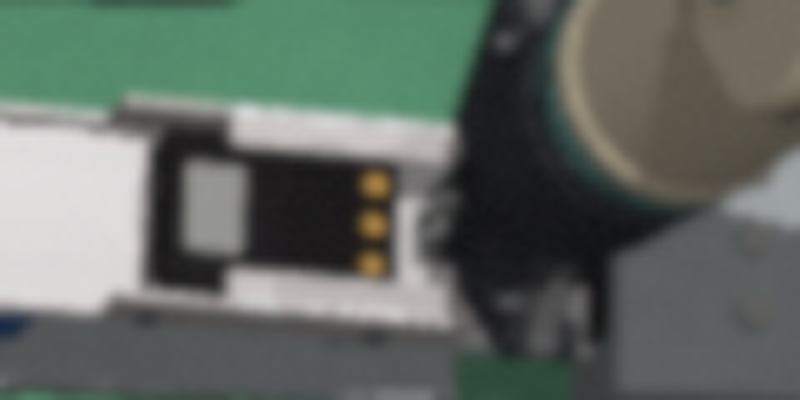

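The shut fingers are in the lip gap at crop (435,225), just downhill of the pack (end at 395). Pushing uphill slowly.

{"name": "drive_tool", "arguments": {"moves": [[0.004,0,0,0,0,0],[0.008,0,0,0,0,0],[0.012,0,0,0,0,0],[0.016,0,0,0,0,0],[0.02,0,0,0,0,0]]}}

```text
time_s: 3.73
eef_pos: [625.3, -165.7, 70.3]
eef_rot: [-0.072, 0.72, 0.686, 0.076]
contact_force: [-0.3, -2.5, 1.0]
opening: 0.0
grip_force: 0.8
```

{"name": "drive_tool", "arguments": {"moves": [[0.005,0,0,0,0,0],[0.01,0,0,0,0,0],[0.015,0,0,0,0,0],[0.02,0,0,0,0,0],[0.025,0,0,0,0,0]]}}

```text
time_s: 4.15
eef_pos: [626.4, -141.1, 75.4]
eef_rot: [-0.072, 0.72, 0.685, 0.076]
contact_force: [0.3, -2.2, 1.8]
opening: -0.1
grip_force: 1.2
```

{"name": "drive_tool", "arguments": {"moves": [[0.005,0,0,0,0,0],[0.01,0,0,0,0,0],[0.015,0,0,0,0,0],[0.02,0,0,0,0,0],[0.025,0,0,0,0,0]]}}

```text
time_s: 4.57
eef_pos: [627.4, -116.4, 80.4]
eef_rot: [-0.073, 0.72, 0.686, 0.076]
contact_force: [0.3, -3.4, 0.8]
opening: 0.1
grip_force: 1.3
```

{"name": "drive_tool", "arguments": {"moves": [[0.005,0,0,0,0,0],[0.01,0,0,0,0,0],[0.015,0,0,0,0,0],[0.02,0,0,0,0,0],[0.026,0,0,0,0,0]]}}

```text
time_s: 4.98
eef_pos: [628.7, -91.2, 85.9]
eef_rot: [-0.073, 0.721, 0.685, 0.076]
contact_force: [0.1, -3.9, 1.2]
opening: -0.1
grip_force: 1.2
```

{"name": "drive_tool", "arguments": {"moves": [[-0.004,0,0,0,0,0],[-0.006,0,-0.03,0,0,0],[-0.006,0,-0.07,0,0,0],[-0.006,0,-0.11,0,0,0],[-0.006,0,-0.12,0,0,0]]}}

```text
time_s: 5.4
eef_pos: [630.4, -123.6, 207.9]
eef_rot: [-0.069, 0.721, 0.685, 0.079]
contact_force: [1.0, 0.4, -0.0]
opening: -0.1
grip_force: 0.0
```

```bash
python3 - <<'E'
from h import *
p,r,s=pose();print(totr(p),s["contact_force"])
S=snap("side");T=snap("top")
a=cv2.resize(T["bgr"][160:260,330:490],(512,320),interpolation=cv2.INTER_CUBIC)
b=cv2.resize(S["bgr"][160:260,260:360],(320,320),interpolation=cv2.INTER_CUBIC)[:,:288]
cv2.imwrite("pics/p2.png",np.hstack([a,b]))
E
```

```text
[[ 98.3  -3.5 135.4]] [ 1.   0.4 -0. ]
```

View pics/p2.png

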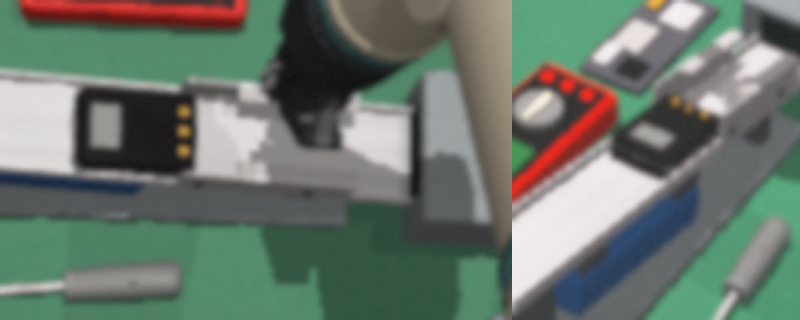

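The pack (crop 77–195 × 90–170) is flat, straight, and past the lips, with its downhill end at about the end of the tall walls. I'll measure it.

```bash
cat >> h.py <<'E'
def feats(T,x0,x1,y0,y1):
    h=cv2.cvtColor(T["bgr"],cv2.COLOR_BGR2HSV);H,S,V=[h[...,i].astype(int) for i in range(3)]
    R0=np.zeros(H.shape,bool);R0[y0:y1,x0:x1]=1
    g=R0&(H>10)&(H<28)&(S>90)&(V>110)
    out=[]
    n,l,st,c=cv2.connectedComponentsWithStats(g.astype(np.uint8))
    G=[c[i] for i in range(1,n) if st[i,4]>4]
    d=cv2.morphologyEx((R0&(V<85)).astype(np.uint8),cv2.MORPH_CLOSE,np.ones((13,13)))
    n,l,st,c=cv2.connectedComponentsWithStats((R0&(d>0)&(V>100)&(S<70)&~g).astype(np.uint8))
    L=[(st[i,4],c[i]) for i in range(1,n) if st[i,4]>60]
    return G,L
E
python3 - <<'E'
from h import *
T=snap("top"); G,L=feats(T,345,400,180,220); print(G,L)
f=lambda q:totr(onplane(T,q,0,TZ,tr(0,0,26)))
g=f(G);l=f([x[1] for x in L]);print(g,l)
c=l[0]+(g.mean(0)-l[0])*24/56.3;print("centre",c, "yaw",(l[0]-g.mean(0)))
# chute guides in the same rows
v=T["bgr"].min(2)
for col in (300,330,345): 
    w=np.where(v[165:230,col]>165)[0]+165;print(col,w.min(),w.max(),f([(col,w.min()-.5),(col,w.max()+.5)]))
plan(tr(c[0][0] if c.ndim>1 else c[0],0,60),RT()); plan(tr(c[0],0,6),RT())
E
```

```text
[array([387.1, 194.3]), array([387. , 200.5]), array([387., 207.])] [(np.int32(124), array([362.4, 198.7])), (np.int32(92), array([369. , 214.8]))]
[[128.5 -12.2  26. ]
 [128.6   1.9  26. ]
 [128.4  16.7  26. ]] [[184.5   2.2  26. ]
 [168.9  37.3  26. ]]
centre [160.6   2.2  26. ] yaw [56.1  0.1  0. ]
300 182 209 [[324.1 -25.6  26. ]
 [321.6  36.5  26. ]]
330 182 211 [[258.1 -31.   26. ]
 [256.   36.2  26. ]]
345 184 213 [[224.5 -29.2  26. ]
 [222.8  38.2  26. ]]
shift m [0.062, -0.0004, 0.07] rot [0.0, -0.1, 0.1] | rows 3.0 1.0
shift m [0.0619, -0.0004, 0.124] rot [0.0, -0.1, 0.1] | rows 4.0 1.0
```

{"name": "drive_tool", "arguments": {"moves": [[0.031,0,0.0,0,0,0],[0.062,-0.001,0.02,0,0,0],[0.062,-0.001,0.04,0,0,0],[0.062,-0.001,0.06,0,0,0],[0.062,-0.001,0.07,0,0,0]], "fingers": 1}}

```text
time_s: 5.97
eef_pos: [626.8, -44.6, 142.2]
eef_rot: [-0.076, 0.719, 0.686, 0.074]
contact_force: [-0.6, -0.0, -1.0]
opening: 60.2
grip_force: 0.0
```

{"name": "drive_tool", "arguments": {"moves": [[0,0,0.012,0,0,0],[0,0,0.024,0,0,0],[0,0,0.036,0,0,0],[0,0,0.046,0,0,0],[0,0,0.054,0,0,0]]}}

```text
time_s: 6.38
eef_pos: [630.2, -35.8, 92.4]
eef_rot: [-0.073, 0.721, 0.685, 0.076]
contact_force: [0.9, 0.5, 0.1]
opening: 85.8
grip_force: 0.0
```

{"name": "drive_tool", "arguments": {"moves": [[0,0,0,0,0,0],[0,0,0,0,0,0],[0,0,0,0,0,0],[0,0,0,0,0,0],[0,0,0,0,0,0]], "fingers": -1, "squeeze": 60}}

```text
time_s: 6.8
eef_pos: [631.1, -36.3, 94.4]
eef_rot: [-0.072, 0.721, 0.685, 0.077]
contact_force: [0.1, -0.9, 1.6]
opening: 54.6
grip_force: 66.1
```

```bash
python3 - <<'E'
from h import *
p,r,s=pose();print(totr(p),s["contact_force"],s["opening"],s["grip_force"])
# tray: white blob corners
T=snap("top");v=T["bgr"].min(2);m=(v>150).astype(np.uint8);k=np.zeros_like(m);k[195:260,175:255]=m[195:260,175:255]
for c in cv2.findContours(k,0,1)[0]:
    if cv2.contourArea(c)>500:
        for z in(4,20): print(z,cv2.minAreaRect(onplane(T,c.reshape(-1,2),z)[:,:2].astype(np.float32)))
g=cv2.cvtColor(T["bgr"],cv2.COLOR_BGR2HSV);m=((g[...,1]<60)&(g[...,2]<230)).astype(np.uint8);k=np.zeros_like(m);k[255:345,140:262]=m[255:345,140:262]
for c in cv2.findContours(k,0,1)[0]:
    if cv2.contourArea(c)>1500:
        for z in(30,55): print("crate",z,cv2.minAreaRect(onplane(T,c.reshape(-1,2),z)[:,:2].astype(np.float32)))
E
```

```text
[[159.9   0.3   6.3]] [ 0.1 -0.9  1.6] 54.5780598032661 66.13008499145508
4 ((602.2625122070312, 335.621337890625), (143.3262939453125, 112.20933532714844), 86.41416931152344)
20 ((598.8515014648438, 332.165283203125), (141.7181854248047, 110.95046997070312), 86.4141616821289)
crate 30 ((424.7853088378906, 355.30303955078125), (243.9111328125, 167.19859313964844), 89.81292724609375)
crate 55 ((422.525634765625, 349.451171875), (239.5557098388672, 164.21298217773438), 89.81291961669922)
```

{"name": "drive_tool", "arguments": {"moves": [[0,0,-0.01,0,0,0],[0,0,-0.03,0,0,0],[0,0,-0.06,0,0,0],[0,0,-0.095,0,0,0],[0,0,-0.12,0,0,0]]}}

```text
time_s: 7.27
eef_pos: [629.8, -61.7, 214.1]
eef_rot: [-0.072, 0.72, 0.685, 0.077]
contact_force: [1.1, -0.4, -1.9]
opening: 54.8
grip_force: 65.9
```

```bash
python3 - <<'E'
from h import *
p,r,s=pose();print(p,s["opening"],s["grip_force"],s["contact_force"])
plan([599,332,205],RT(yaw=np.radians(86.6)))
E
```

```text
[629.8 -61.7 214.1] 54.75168033213648 65.8741807937622 [ 1.1 -0.4 -1.9]
shift m [0.3811, -0.0504, 0.0907] rot [0.1, -12.1, 0.5] | rows 10.0 2.0
```

{"name": "drive_tool", "arguments": {"moves": [[0.03,-0.004,0.007,0,0,0],[0.06,-0.008,0.014,0,0,0],[0.09,-0.012,0.021,0,0,0],[0.12,-0.016,0.028,0,0,0],[0.15,-0.02,0.035,0,0,0]]}}

```text
time_s: 7.68
eef_pos: [616.4, 94.9, 208.9]
eef_rot: [-0.073, 0.721, 0.685, 0.076]
contact_force: [-0.2, 0.4, -1.9]
opening: 54.7
grip_force: 65.8
```

{"name": "drive_tool", "arguments": {"moves": [[0.03,-0.004,0.007,0,0,0],[0.06,-0.008,0.014,0,0,0],[0.09,-0.012,0.021,0,0,0],[0.12,-0.016,0.028,0,0,0],[0.15,-0.02,0.035,0,0,0]]}}

```text
time_s: 8.1
eef_pos: [604.0, 249.8, 206.0]
eef_rot: [-0.073, 0.72, 0.686, 0.076]
contact_force: [0.6, -0.0, -1.9]
opening: 54.5
grip_force: 65.8
```

{"name": "drive_tool", "arguments": {"moves": [[0.03,-0.004,0.007,0,-3,0],[0.06,-0.008,0.014,0,-6,0],[0.081,-0.01,0.021,0,-9,0.3],[0.081,-0.01,0.021,0,-12,0.5],[0.081,-0.01,0.021,0,-12,0.5]]}}

```text
time_s: 8.52
eef_pos: [596.1, 339.1, 202.1]
eef_rot: [-0.002, 0.725, 0.689, 0.001]
contact_force: [-0.7, 0.3, -2.5]
opening: 54.4
grip_force: 65.8
```

```bash
python3 - <<'E'
from h import *
p,r,s=pose();print(p,s["opening"],s["grip_force"],s["contact_force"])
plan([599,332,12],RT(yaw=np.radians(86.6)))
E
```

```text
[596.1 339.1 202.1] 54.429947247290315 65.76500415802002 [-0.7  0.3 -2.5]
shift m [-0.0077, 0.0037, 0.1901] rot [-0.1, -0.2, 0.5] | rows 5.0 1.0
```

{"name": "drive_tool", "arguments": {"moves": [[-0.005,0.003,0.04,0,0,0],[-0.006,0.003,0.08,0,0,0],[-0.006,0.003,0.12,0,0,0],[-0.006,0.003,0.145,0,0,0.5],[-0.006,0.003,0.16,0,0,0.5]]}}

```text
time_s: 8.93
eef_pos: [599.7, 322.7, 38.3]
eef_rot: [-0.002, 0.731, 0.682, -0.003]
contact_force: [-0.4, -0.1, -0.9]
opening: 55.2
grip_force: 41.1
```

{"name": "drive_tool", "arguments": {"moves": [[0,0,0.01,0,0,0],[0,0,0.018,0,0,0],[0,0,0.024,0,0,0],[0,0,0.028,0,0,0],[0,0,0.03,0,0,0]]}}

```text
time_s: 9.35
eef_pos: [601.9, 327.1, 12.7]
eef_rot: [-0.001, 0.73, 0.683, 0.001]
contact_force: [-0.4, 0.6, -1.6]
opening: 54.1
grip_force: 70.1
```

{"name": "drive_tool", "arguments": {"moves": [[0,0,0,0,0,0],[0,0,0,0,0,0],[0,0,0,0,0,0],[0,0,0,0,0,0]], "fingers": 0.5}}

```text
time_s: 9.68
eef_pos: [601.7, 327.3, 12.8]
eef_rot: [-0.001, 0.73, 0.683, 0.001]
contact_force: [-0.3, 0.6, 0.1]
opening: 64.0
grip_force: 0.0
```

{"name": "drive_tool", "arguments": {"moves": [[0,0,-0.02,0,0,0],[0,0,-0.06,0,0,0],[0,0,-0.1,0,0,0],[0,0,-0.14,0,0,0],[0,0,-0.175,0,0,0]]}}

```text
time_s: 10.1
eef_pos: [601.8, 326.8, 190.2]
eef_rot: [-0.001, 0.73, 0.683, 0.001]
contact_force: [1.4, 0.4, -0.0]
opening: 64.1
grip_force: 0.0
```

{"name": "drive_tool", "arguments": {"moves": [[-0.04,0.01,0,0,0,0],[-0.08,0.02,0,0,0,0],[-0.12,0.03,0,0,0,0],[-0.15,0.05,0,0,0,0],[-0.17,0.07,0,0,0,0]]}}

```text
time_s: 10.52
eef_pos: [660.4, 146.9, 187.5]
eef_rot: [0.0, 0.732, 0.682, -0.001]
contact_force: [-0.3, 0.0, -0.1]
opening: 64.1
grip_force: 0.0
```

```bash
python3 - <<'E'
from h import *
p,r,s=pose();print(p,s["opening"],s["contact_force"])
T=snap("top","t3");S=snap("side","s3")
cv2.imwrite("pics/c3.png",np.hstack([cv2.resize(T["bgr"][160:320,140:420],(560,320)),cv2.resize(S["bgr"][230:390,180:300],(240,320))]))
for nm,r_ in(("A",(260,315,262,308)),("B",(312,360,270,308)),("C",(358,405,262,305))):
    G,L=feats(T,*r_);print(nm,len(G),len(L))
    if len(G) and L:
        g=onplane(T,[np.mean(G,0)],26)[0];l=onplane(T,[max(L,key=lambda a:a[0])[1]],26)[0];d=l-g
        print(g,l,"len",np.linalg.norm(d),"centre",g+d*32/56.3,"yaw",np.degrees(np.arctan2(d[1],d[0])))
E
```

```text
[660.4 146.9 187.5] 64.05403578251561 [-0.3  0.  -0.1]
A 0 1
B 0 0
C 3 0
```

View pics/c3.png

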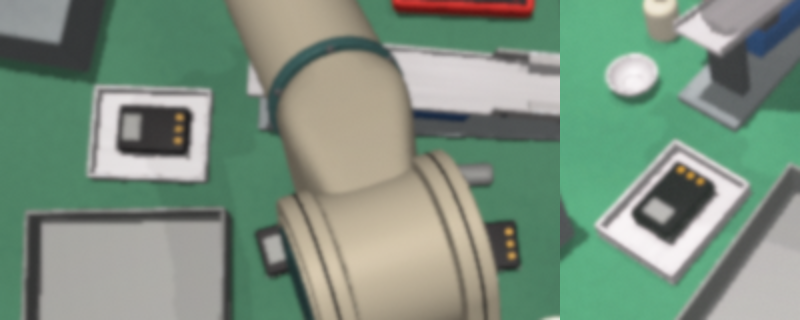

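The jammed pack lies flat inside the tray (crop 155,130). The arm hides the loose packs from above, so I'll measure them from the side.

```bash
cat >> h.py <<'E'
def packs(s,rois):
    for nm,r_ in rois.items():
        G,L=feats(s,*r_)
        if len(G)==3 and L:
            g=onplane(s,[np.mean(G,0)],26)[0];l=onplane(s,[max(L,key=lambda a:a[0])[1]],26)[0];d=l-g
            print(nm,"len",np.linalg.norm(d).round(1),"centre",g+d*32/56.3,"yaw",np.degrees(np.arctan2(d[1],d[0])).round(1))
        else: print(nm,len(G),len(L))
SR=dict(A=(305,345,282,325),B=(342,375,256,290),C=(360,390,227,258))
TRr=dict(A=(260,315,262,308),B=(312,360,270,308),C=(358,405,262,305))
E
python3 - <<'E'
from h import *
S=snap("side");T=snap("top")
print("side now");packs(S,SR)
S["bgr"]=cv2.imread("pics/side0.png");T["bgr"]=cv2.imread("pics/top0.png")
print("side0");packs(S,SR);print("top0");packs(T,TRr)
E
```

```text
side now
A len 56.5 centre [462.3 157.4  26. ] yaw 105.5
B 0 0
C len 56.2 centre [452.8 -58.2  26. ] yaw 94.3
side0
A len 56.3 centre [462.1 157.5  26. ] yaw 105.1
B len 56.2 centre [440.7  47.3  26. ] yaw 83.4
C len 56.3 centre [452.6 -58.3  26. ] yaw 94.1
top0
A len 55.7 centre [463. 160.  26.] yaw 105.2
B len 55.6 centre [441.8  49.7  26. ] yaw 83.4
C len 56.4 centre [453.8 -55.8  26. ] yaw 94.3
```

```bash
python3 - <<'E'
from h import *
plan([462.5,159,100],RT(yaw=np.radians(105.2)))
E
```

```text
shift m [-0.0062, -0.1976, 0.0869] rot [-0.0, -0.1, -19.2] | rows 6.0 3.0
```

{"name": "drive_tool", "arguments": {"moves": [[0,-0.04,0,0,0,-4],[-0.002,-0.08,0,0,0,-8],[-0.004,-0.12,0,0,0,-12],[-0.006,-0.16,0.01,0,0,-16],[-0.006,-0.198,0.02,0,0,-19.2]], "fingers": 0.65}}

```text
time_s: 11.13
eef_pos: [458.9, 161.1, 167.4]
eef_rot: [-0.001, 0.604, 0.797, 0.001]
contact_force: [0.1, 0.9, -0.9]
opening: 70.2
grip_force: 0.0
```

{"name": "drive_tool", "arguments": {"moves": [[0,0,0.03,0,0,0],[0,0,0.06,0,0,0],[0,0,0.067,0,0,0],[0,0,0.067,0,0,0]]}}

```text
time_s: 11.47
eef_pos: [459.9, 160.5, 98.6]
eef_rot: [-0.002, 0.605, 0.796, -0.001]
contact_force: [0.4, -0.1, 1.2]
opening: 70.2
grip_force: 0.0
```

```bash
python3 - <<'E'
from h import *
p,r,s=pose();print(p,s["opening"])
S=snap("side");packs(S,SR)
plan([462.5,159,5.5],RT(yaw=np.radians(105.2)))
E
```

```text
[459.9 160.5  98.6] 70.16651567686222
A 2 1
B 2 0
C len 56.0 centre [452.7 -58.5  26. ] yaw 94.1
shift m [-0.0023, 0.001, 0.0942] rot [-0.1, -0.1, 0.3] | rows 3.0 1.0
```

{"name": "drive_tool", "arguments": {"moves": [[-0.002,0.001,0.03,0,0,0],[-0.002,0.001,0.055,0,0,0],[-0.002,0.001,0.075,0,0,0],[-0.002,0.001,0.088,0,0,0],[-0.002,0.001,0.094,0,0,0]]}}

```text
time_s: 11.93
eef_pos: [463.8, 158.9, 5.5]
eef_rot: [-0.001, 0.606, 0.795, 0.001]
contact_force: [0.3, -0.1, -0.9]
opening: 70.3
grip_force: 0.0
```

{"name": "drive_tool", "arguments": {"moves": [[0,0,0,0,0,0],[0,0,0,0,0,0],[0,0,0,0,0,0],[0,0,0,0,0,0]], "fingers": -1}}

```text
time_s: 12.27
eef_pos: [464.1, 158.5, 6.9]
eef_rot: [-0.0, 0.606, 0.795, 0.001]
contact_force: [-0.2, -0.7, -1.5]
opening: 54.6
grip_force: 64.4
```

{"name": "drive_tool", "arguments": {"moves": [[0,0,-0.02,0,0,0],[0,0,-0.06,0,0,0],[0,0,-0.1,0,0,0],[0,0,-0.14,0,0,0],[0,0,-0.18,0,0,0]]}}

```text
time_s: 12.68
eef_pos: [462.9, 157.5, 188.3]
eef_rot: [-0.001, 0.606, 0.795, 0.001]
contact_force: [1.3, -0.2, -2.1]
opening: 54.4
grip_force: 64.5
```

```bash
python3 - <<'E'
from h import *
p,r,s=pose();print(p,s["opening"],s["grip_force"])
T=snap("top","t4");S=snap("side","s4");packs(S,SR);packs(T,TRr)
print(tr(165,0,70));plan(tr(165,0,70),RT())
E
```

```text
[462.9 157.5 188.3] 54.403706228963216 64.52003002166748
A 0 0
B len 56.0 centre [440.7  47.3  26. ] yaw 83.7
C len 55.7 centre [452.7 -58.3  26. ] yaw 94.1
A 0 0
B 3 0
C len 56.3 centre [453.8 -55.8  26. ] yaw 94.4
[630.9 -44.7 157.8]
shift m [-0.2403, 0.1034, 0.0351] rot [-1.2, 11.6, 18.2] | rows 7.0 4.0
```

{"name": "drive_tool", "arguments": {"moves": [[-0.036,0.015,0,0,0,0],[-0.072,0.03,0,0,0,0],[-0.108,0.045,0,0,0,0],[-0.144,0.06,0,0,0,0],[-0.18,0.077,0,0,0,0]]}}

```text
time_s: 13.2
eef_pos: [585.2, 2.5, 185.2]
eef_rot: [-0.001, 0.606, 0.795, -0.0]
contact_force: [0.2, 0.7, -0.4]
opening: 54.6
grip_force: 64.5
```

{"name": "drive_tool", "arguments": {"moves": [[-0.03,0.013,0,-0.3,2.9,4.5],[-0.06,0.026,0,-0.6,5.8,9.1],[-0.06,0.026,0.01,-0.9,8.7,13.6],[-0.06,0.026,0.02,-1.2,11.6,18.2],[-0.06,0.026,0.03,-1.2,11.6,18.2]]}}

```text
time_s: 13.62
eef_pos: [625.3, -51.2, 153.3]
eef_rot: [-0.075, 0.724, 0.682, 0.069]
contact_force: [-0.9, -0.8, -2.2]
opening: 54.7
grip_force: 64.5
```

```bash
python3 - <<'E'
from h import *
p,r,s=pose();print(p,totr(p),s["opening"],s["grip_force"])
plan(tr(165,0,7.5),RT())
S=snap("side","s5");T=snap("top","t5")
cv2.imwrite("pics/c5.png",np.hstack([cv2.resize(T["bgr"][150:310,250:450],(400,320)),cv2.resize(S["bgr"][150:310,230:430],(400,320))]))
E
```

```text
[625.3 -51.2 153.3] [[157.4   5.2  67.1]] 54.65117378029493 64.54060077667236
shift m [0.0081, 0.0059, 0.0594] rot [-0.7, 0.4, -0.6] | rows 2.0 1.0
```

View pics/c5.png

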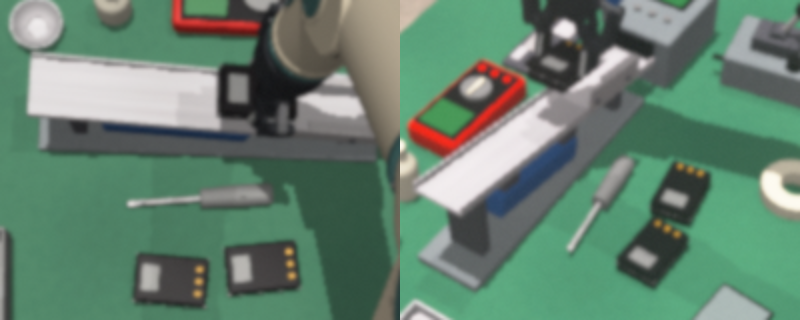

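The pack is held level over the slot, and B and C are undisturbed. I'll correct, settle, then re-read before lowering.

{"name": "drive_tool", "arguments": {"moves": [[0.006,0.005,0.02,-0.7,0.4,-0.6],[0.006,0.005,0.03,-0.7,0.4,-0.6],[0.006,0.005,0.03,-0.7,0.4,-0.6],[0.006,0.005,0.03,-0.7,0.4,-0.6]]}}

```text
time_s: 14.05
eef_pos: [630.8, -33.2, 126.9]
eef_rot: [-0.073, 0.717, 0.69, 0.076]
contact_force: [0.4, 0.3, -1.6]
opening: 54.7
grip_force: 64.5
```

```bash
python3 - <<'E'
from h import *
a=[]
for i in range(6):
    snap("side");p,r,s=pose();a.append(totr(p)[0]);
print(np.array(a),np.mean(a,0));plan(tr(165,0,7.5),RT())
E
```

```text
[[169.3  -0.   38.1]
 [169.   -0.5  38.5]
 [168.7  -0.6  38.7]
 [168.5  -0.6  38.7]
 [168.4  -0.5  38.6]
 [168.3  -0.5  38.5]] [168.7  -0.4  38.5]
shift m [-0.0034, -0.0005, 0.031] rot [0.1, -0.1, 0.5] | rows 1.0 1.0
```

{"name": "drive_tool", "arguments": {"moves": [[-0.003,0,0.008,0,0,0.5],[-0.003,0,0.016,0,0,0.5],[-0.003,0,0.023,0,0,0.5],[-0.003,0,0.028,0,0,0.5],[-0.003,0,0.031,0,0,0.5]]}}

```text
time_s: 14.77
eef_pos: [630.8, -30.9, 95.6]
eef_rot: [-0.074, 0.721, 0.685, 0.076]
contact_force: [-8.6, -5.2, 24.0]
opening: 54.6
grip_force: 67.6
```

{"name": "drive_tool", "arguments": {"moves": [[0,0,0,0,0,0],[0,0,0,0,0,0],[0,0,0,0,0,0]]}}

```text
time_s: 15.02
eef_pos: [631.7, -30.9, 95.8]
eef_rot: [-0.073, 0.721, 0.685, 0.076]
contact_force: [-0.2, 0.9, -1.8]
opening: 54.4
grip_force: 64.6
```

```bash
python3 - <<'E'
from h import *
p,r,s=pose();print(totr(p),s["contact_force"],s["wrist_torque"])
E
```

```text
[[165.6  -0.1   6.5]] [-0.2  0.9 -1.8] [-0.3  0.1  0. ]
```

{"name": "drive_tool", "arguments": {"moves": [[0,0,0,0,0,0],[0,0,0,0,0,0],[0,0,0,0,0,0]], "fingers": 0.65}}

```text
time_s: 15.27
eef_pos: [631.9, -30.9, 96.1]
eef_rot: [-0.073, 0.721, 0.685, 0.077]
contact_force: [-1.0, 0.7, -0.5]
opening: 70.5
grip_force: 0.0
```

{"name": "drive_tool", "arguments": {"moves": [[0,0,-0.02,0,0,0],[0,0,-0.05,0,0,0],[0,0,-0.08,0,0,0],[0,0,-0.1,0,0,0],[0,0,-0.1,0,0,0]]}}

```text
time_s: 15.68
eef_pos: [633.8, -53.4, 198.7]
eef_rot: [-0.069, 0.721, 0.685, 0.079]
contact_force: [0.3, 0.3, 0.1]
opening: 70.5
grip_force: 0.0
```

```bash
python3 - <<'E'
from h import *
plan([441.3,48.7,150],RT(yaw=np.radians(83.5)))
E
```

```text
shift m [0.0801, -0.198, 0.0651] rot [0.1, -12.0, 3.5] | rows 6.0 2.0
```

{"name": "drive_tool", "arguments": {"moves": [[0.013,-0.036,0,0,0,0],[0.026,-0.072,0,0,0,0],[0.039,-0.108,0,0,0,0],[0.052,-0.144,0.01,0,0,0],[0.066,-0.18,0.02,0,0,0]]}}

```text
time_s: 16.1
eef_pos: [452.7, 26.1, 188.1]
eef_rot: [-0.072, 0.721, 0.685, 0.077]
contact_force: [0.0, 0.1, -0.2]
opening: 70.7
grip_force: 0.0
```

{"name": "drive_tool", "arguments": {"moves": [[0.014,-0.018,0.02,0,-4,1.2],[0.014,-0.018,0.045,0,-8,2.4],[0.014,-0.018,0.045,0,-12,3.5],[0.014,-0.018,0.045,0,-12,3.5],[0.014,-0.018,0.045,0,-12,3.5]]}}

```text
time_s: 16.52
eef_pos: [437.5, 51.7, 147.0]
eef_rot: [-0.003, 0.743, 0.669, -0.001]
contact_force: [-0.1, 1.3, 0.6]
opening: 70.7
grip_force: 0.0
```

```bash
python3 - <<'E'
from h import *
S=snap("side");packs(S,SR);
print(totr(pose()[0]));plan([441.3,48.7,5.5],RT(yaw=np.radians(83.5)))
T=snap("top")
G,L=feats(T,330,400,175,225);print(len(G),L)
if len(G)==3:
    f=lambda q:totr(onplane(T,q,0,TZ,tr(0,0,26)));print(f(G),f([x[1] for x in L]))
E
```

```text
A 0 0
B 1 1
C 1 1
[[245.7 197.8  41.9]]
shift m [-0.0013, 0.0048, 0.1416] rot [-0.4, -0.2, 0.2] | rows 4.0 1.0
3 [(np.int32(115), array([359.7, 197.1])), (np.int32(134), array([368.8, 214.4]))]
[[134.9 -15.   26. ]
 [135.   -1.   26. ]
 [134.9  13.   26. ]] [[190.8  -1.1  26. ]
 [169.4  36.3  26. ]]
```

{"name": "drive_tool", "arguments": {"moves": [[-0.001,0.004,0.04,0,0,0],[-0.001,0.004,0.08,0,0,0],[-0.001,0.004,0.1,0,0,0],[-0.001,0.004,0.1,0,0,0],[-0.001,0.004,0.1,0,0,0]]}}

```text
time_s: 17.03
eef_pos: [440.3, 46.6, 46.7]
eef_rot: [-0.004, 0.746, 0.665, -0.002]
contact_force: [-0.2, 0.6, 0.7]
opening: 70.5
grip_force: 0.0
```

```bash
python3 - <<'E'
from h import *
S=snap("side");T=snap("top")
plan([441.3,48.7,5.5],RT(yaw=np.radians(83.5)))
cv2.imwrite("pics/c6.png",np.hstack([cv2.resize(T["bgr"][230:330,290:415],(400,320)),cv2.resize(S["bgr"][220:320,310:435],(400,320))]))
E
```

```text
shift m [0.001, -0.0004, 0.0427] rot [-0.3, -0.2, -0.0] | rows 2.0 1.0
```

View pics/c6.png

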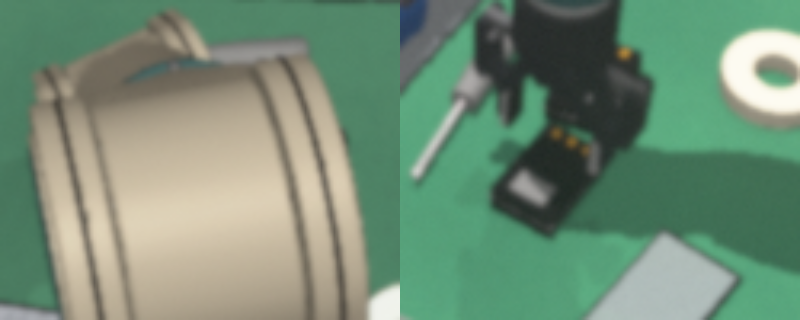

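The side view shows B between the fingers, with gold at (570,142) and the label at (530,187). Descend and grip.

{"name": "drive_tool", "arguments": {"moves": [[0.001,0,0.012,0,0,0],[0.001,0,0.024,0,0,0],[0.001,0,0.034,0,0,0],[0.001,0,0.041,0,0,0],[0.001,0,0.041,0,0,0]]}}

```text
time_s: 17.55
eef_pos: [441.6, 48.9, 6.6]
eef_rot: [-0.003, 0.745, 0.667, -0.001]
contact_force: [-0.2, 0.2, 0.4]
opening: 70.6
grip_force: 0.0
```

{"name": "drive_tool", "arguments": {"moves": [[0,0,0,0,0,0],[0,0,0,0,0,0],[0,0,0,0,0,0],[0,0,0,0,0,0]], "fingers": -1}}

```text
time_s: 17.88
eef_pos: [441.5, 49.1, 7.6]
eef_rot: [-0.002, 0.746, 0.666, -0.001]
contact_force: [-1.0, -1.1, 6.8]
opening: 54.8
grip_force: 64.1
```

{"name": "drive_tool", "arguments": {"moves": [[0,0,-0.02,0,0,0],[0,0,-0.06,0,0,0],[0,0,-0.1,0,0,0],[0,0,-0.14,0,0,0],[0,0,-0.18,0,0,0]]}}

```text
time_s: 18.3
eef_pos: [440.6, 49.6, 188.7]
eef_rot: [-0.004, 0.745, 0.667, -0.002]
contact_force: [2.6, -1.0, -1.4]
opening: 54.4
grip_force: 64.5
```

{"name": "drive_tool", "arguments": {"moves": [[0,0,0,0,0,0],[0,0,0,0,0,0]]}}

```text
time_s: 18.47
eef_pos: [443.0, 49.3, 188.7]
eef_rot: [-0.001, 0.746, 0.666, 0.001]
contact_force: [-0.8, -0.9, -3.1]
opening: 54.7
grip_force: 64.6
```

```bash
python3 - <<'E'
from h import *
S=snap("side");packs(S,SR);T=snap("top");packs(T,TRr)
print(tr(256,0,45));plan(tr(256,0,45),RT())
E
```

```text
A 0 0
B 0 0
C 2 1
A 0 0
B 0 0
C 0 0
[635.6  49.4 152.2]
shift m [0.0224, 0.1937, 0.0323] rot [-0.1, 11.9, -3.5] | rows 5.0 2.0
```

{"name": "drive_tool", "arguments": {"moves": [[0.004,0.038,0,0,0,0],[0.008,0.076,0,0,0,0],[0.012,0.114,0,0,0,0],[0.017,0.152,0,0,0,0],[0.022,0.191,0,0,0,0]]}}

```text
time_s: 18.98
eef_pos: [633.9, 49.8, 182.2]
eef_rot: [-0.004, 0.745, 0.667, -0.004]
contact_force: [1.0, 0.6, -1.4]
opening: 54.9
grip_force: 64.5
```

{"name": "drive_tool", "arguments": {"moves": [[0,0.003,0,0,4,-1.2],[0,0.003,0.01,0,8,-2.4],[0,0.003,0.02,0,11.9,-3.5],[0,0.003,0.03,0,11.9,-3.5],[0,0.003,0.03,0,11.9,-3.5]]}}

```text
time_s: 19.4
eef_pos: [633.8, 47.5, 149.9]
eef_rot: [-0.074, 0.722, 0.684, 0.072]
contact_force: [-0.9, 0.1, -1.9]
opening: 54.6
grip_force: 64.7
```

{"name": "drive_tool", "arguments": {"moves": [[0,0,0,0,0,0],[0,0,0,0,0,0]]}}

```text
time_s: 19.57
eef_pos: [636.5, 52.0, 155.1]
eef_rot: [-0.072, 0.72, 0.686, 0.076]
contact_force: [0.4, 0.8, 0.0]
opening: 54.4
grip_force: 64.6
```

```bash
python3 - <<'E'
from h import *
snap("side");snap("side");print(totr(pose()[0]));plan(tr(256,0,8),RT())
E
```

```text
[[259.   -1.2  48. ]]
shift m [-0.003, -0.0013, 0.04] rot [0.0, 0.0, 0.2] | rows 1.0 1.0
```

{"name": "drive_tool", "arguments": {"moves": [[-0.003,-0.002,0.01,0,0,0.2],[-0.003,-0.002,0.02,0,0,0.2],[-0.003,-0.002,0.028,0,0,0.2],[-0.003,-0.002,0.035,0,0,0.2],[-0.003,-0.002,0.04,0,0,0.2]]}}

```text
time_s: 20.08
eef_pos: [634.3, 55.0, 114.9]
eef_rot: [-0.073, 0.722, 0.684, 0.075]
contact_force: [-15.1, -14.2, 50.2]
opening: 54.3
grip_force: 70.8
```

{"name": "drive_tool", "arguments": {"moves": [[0,0,0,0,0,0],[0,0,0,0,0,0],[0,0,0,0,0,0]]}}

```text
time_s: 20.33
eef_pos: [634.7, 55.2, 115.1]
eef_rot: [-0.072, 0.722, 0.684, 0.075]
contact_force: [-2.7, -1.3, 4.2]
opening: 54.4
grip_force: 65.4
```

```bash
python3 - <<'E'
from h import *
p,r,s=pose();print(totr(p),s["contact_force"],s["wrist_torque"])
E
```

```text
[[253.8   1.3   7.5]] [-2.7 -1.3  4.2] [-0.2  0.6  0.2]
```

{"name": "drive_tool", "arguments": {"moves": [[0,0,0,0,0,0],[0,0,0,0,0,0],[0,0,0,0,0,0]], "fingers": 0.65}}

```text
time_s: 20.58
eef_pos: [635.3, 55.3, 114.9]
eef_rot: [-0.072, 0.722, 0.684, 0.076]
contact_force: [0.2, 0.0, 0.9]
opening: 70.8
grip_force: 0.0
```

{"name": "drive_tool", "arguments": {"moves": [[0,0,-0.02,0,0,0],[0,0,-0.05,0,0,0],[0,0,-0.08,0,0,0],[0,0,-0.09,0,0,0],[0,0,-0.09,0,0,0]]}}

```text
time_s: 21.0
eef_pos: [636.2, 36.2, 205.9]
eef_rot: [-0.07, 0.722, 0.684, 0.078]
contact_force: [0.2, 0.8, 0.4]
opening: 70.2
grip_force: 0.0
```

```bash
python3 - <<'E'
from h import *
S=snap("side");packs(S,SR);T=snap("top");packs(T,TRr)
plan([453.3,-57,130],RT(yaw=np.radians(94.2)))
E
```

```text
A 0 0
B 0 0
C 1 1
A 0 0
B 0 0
C 1 1
shift m [-0.1156, -0.1751, 0.0497] rot [0.7, -12.0, -7.3] | rows 6.0 2.0
```

{"name": "drive_tool", "arguments": {"moves": [[0,-0.035,-0.002,0,0,0],[0,-0.07,-0.004,0,0,0],[0,-0.1,-0.004,0,0,0],[0.02,-0.12,-0.004,0,0,0],[0.04,-0.13,-0.004,0,0,0]]}}

```text
time_s: 21.52
eef_pos: [501.8, 80.5, 213.1]
eef_rot: [-0.074, 0.723, 0.684, 0.073]
contact_force: [0.7, -0.5, -0.6]
opening: 70.5
grip_force: 0.0
```

```bash
python3 - <<'E'
from h import *
S=snap("side");packs(S,SR);T=snap("top");packs(T,TRr)
cv2.imwrite("pics/c7.png",np.hstack([cv2.resize(T["bgr"][160:330,260:460],(400,340)),cv2.resize(S["bgr"][150:320,230:430],(400,340))]))
G,L=feats(T,300,400,175,225);print(len(G),L)
if len(G)>=3:
    f=lambda q:totr(onplane(T,q,0,TZ,tr(0,0,26)));print(f(G),f([x[1] for x in L]))
plan([453.3,-57,130],RT(yaw=np.radians(94.2)))
E
```

```text
A 0 0
B 0 0
C 3 0
A 0 0
B 0 0
C 0 0
0 []
shift m [-0.1589, -0.043, 0.0531] rot [0.6, -12.1, -6.9] | rows 5.0 2.0
```

View pics/c7.png

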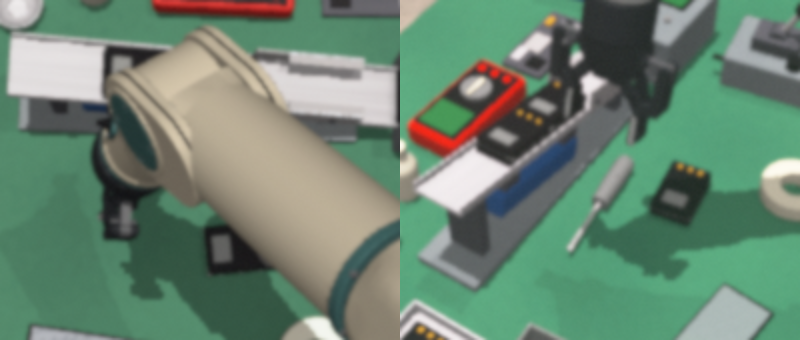

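Side view: B and A are lined up in the chute, and C is unmoved, with its gold at about px (375,235) and now in shadow. Going to C.

{"name": "drive_tool", "arguments": {"moves": [[-0.04,-0.01,0,0,0,0],[-0.08,-0.02,0,0,0,0],[-0.12,-0.03,0.01,0,0,0],[-0.155,-0.04,0.02,0,0,0],[-0.159,-0.042,0.05,0,0,0]]}}

```text
time_s: 22.03
eef_pos: [454.6, -70.6, 131.2]
eef_rot: [-0.071, 0.727, 0.679, 0.073]
contact_force: [0.2, -1.0, -0.9]
opening: 70.5
grip_force: 0.0
```

{"name": "drive_tool", "arguments": {"moves": [[0,0,0,0.2,-4,-2.3],[0,0,0,0.4,-8,-4.6],[0,0,0,0.6,-12.1,-6.9],[0,0,0,0.6,-12.1,-6.9],[0,0,0,0.6,-12.1,-6.9]]}}

```text
time_s: 22.45
eef_pos: [456.2, -59.9, 132.7]
eef_rot: [0.0, 0.682, 0.731, -0.0]
contact_force: [0.1, -0.4, -0.1]
opening: 70.6
grip_force: 0.0
```

```bash
python3 - <<'E'
from h import *
snap("side");S=snap("side");G,L=feats(S,355,395,225,260);print(G,L)
plan([453.3,-57,6.5],RT(yaw=np.radians(94.2)))
E
```

```text
[array([370. , 232.7])] [(np.int32(82), array([366.7, 248.8]))]
shift m [0.0051, -0.0024, 0.1262] rot [-0.0, 0.0, -0.5] | rows 4.0 1.0
```

{"name": "drive_tool", "arguments": {"moves": [[0.004,-0.002,0.04,0,0,-0.5],[0.004,-0.002,0.08,0,0,-0.5],[0.004,-0.002,0.105,0,0,-0.5],[0.004,-0.002,0.118,0,0,-0.5],[0.004,-0.002,0.126,0,0,-0.5]]}}

```text
time_s: 22.97
eef_pos: [452.8, -59.0, 4.9]
eef_rot: [-0.001, 0.681, 0.732, -0.001]
contact_force: [-0.2, 0.7, -0.6]
opening: 70.8
grip_force: 0.0
```

{"name": "drive_tool", "arguments": {"moves": [[0,0,0,0,0,0],[0,0,0,0,0,0],[0,0,0,0,0,0],[0,0,0,0,0,0],[0,0,0,0,0,0]], "fingers": -1}}

```text
time_s: 23.38
eef_pos: [454.8, -57.9, 7.9]
eef_rot: [0.001, 0.68, 0.733, 0.0]
contact_force: [0.1, 0.2, -0.5]
opening: 54.5
grip_force: 65.5
```

{"name": "drive_tool", "arguments": {"moves": [[0,0,-0.02,0,0,0],[0,0,-0.06,0,0,0],[0,0,-0.1,0,0,0],[0,0,-0.14,0,0,0],[0,0,-0.18,0,0,0]]}}

```text
time_s: 23.8
eef_pos: [453.3, -57.0, 189.5]
eef_rot: [0.001, 0.68, 0.733, -0.0]
contact_force: [2.4, -1.0, -2.7]
opening: 54.2
grip_force: 65.5
```

{"name": "drive_tool", "arguments": {"moves": [[0,0,-0.01,0,0,0],[0,0,-0.01,0,0,0],[0,0,-0.01,0,0,0]]}}

```text
time_s: 24.05
eef_pos: [453.7, -57.9, 197.2]
eef_rot: [0.002, 0.68, 0.733, -0.001]
contact_force: [-0.8, -0.3, -2.7]
opening: 54.4
grip_force: 65.6
```

```bash
python3 - <<'E'
from h import *
T=snap("top");p,r,s=pose();print(p,s["opening"],s["grip_force"])
cv2.imwrite("pics/x.png",T["bgr"])
G,L=feats(T,290,400,175,225);print(len(G),L)
if len(G)>=3:
    f=lambda q:totr(onplane(T,q,0,TZ,tr(0,0,26)));print(f(G),f([x[1] for x in L]))
print(tr(344,0,45));plan(tr(344,0,45),RT())
E
```

```text
[453.  -57.7 196.3] 54.91383416041672 65.62108397483826
6 [(np.int32(131), array([320.4, 194.6])), (np.int32(123), array([359.6, 197.1])), (np.int32(283), array([350.4, 213. ]))]
[[223.  -13.5  26. ]
 [135.2 -14.7  26. ]
 [222.7   0.1  26. ]
 [135.   -1.   26. ]
 [222.7  14.1  26. ]
 [134.9  13.   26. ]] [[278.5   0.1  26. ]
 [191.1  -0.9  26. ]
 [210.8  36.2  26. ]]
[640.  135.4 170.5]
shift m [0.1787, 0.201, 0.0251] rot [-0.8, 12.1, 7.1] | rows 7.0 2.0
```

{"name": "drive_tool", "arguments": {"moves": [[0.026,0.029,0,0,0,0],[0.052,0.058,0,0,0,0],[0.078,0.087,0,0,0,0],[0.104,0.116,0,0,0,0],[0.13,0.146,0,0,0,0]]}}

```text
time_s: 24.52
eef_pos: [589.3, 84.6, 194.1]
eef_rot: [-0.0, 0.68, 0.734, -0.003]
contact_force: [0.2, -0.8, -1.3]
opening: 54.2
grip_force: 65.5
```

{"name": "drive_tool", "arguments": {"moves": [[0.026,0.029,0,0,4,2.3],[0.049,0.055,0,-0.4,8,4.7],[0.049,0.055,0.01,-0.8,12.1,7.1],[0.049,0.055,0.02,-0.8,12.1,7.1],[0.049,0.055,0.025,-0.8,12.1,7.1]]}}

```text
time_s: 24.93
eef_pos: [638.5, 134.1, 167.0]
eef_rot: [-0.073, 0.721, 0.686, 0.072]
contact_force: [-0.9, 0.2, -2.2]
opening: 54.9
grip_force: 65.5
```

{"name": "drive_tool", "arguments": {"moves": [[0,0,0,0,0,0],[0,0,0,0,0,0],[0,0,0,0,0,0]]}}

```text
time_s: 25.18
eef_pos: [640.8, 137.6, 172.7]
eef_rot: [-0.071, 0.719, 0.687, 0.076]
contact_force: [1.0, 0.4, -1.7]
opening: 54.6
grip_force: 65.5
```

```bash
python3 - <<'E'
from h import *
snap("side");snap("side");print(totr(pose()[0]));plan(tr(344,0.5,8.5),RT())
E
```

```text
[[346.5  -1.1  47.2]]
shift m [-0.0025, -0.0018, 0.0387] rot [0.2, -0.0, 0.2] | rows 1.0 1.0
```

{"name": "drive_tool", "arguments": {"moves": [[-0.002,-0.002,0.012,0,0,0],[-0.002,-0.002,0.022,0,0,0],[-0.002,-0.002,0.03,0,0,0],[-0.002,-0.002,0.035,0,0,0],[-0.002,-0.002,0.037,0,0,0]]}}

```text
time_s: 25.7
eef_pos: [639.3, 142.6, 134.9]
eef_rot: [-0.072, 0.72, 0.686, 0.076]
contact_force: [0.3, 0.3, -2.4]
opening: 54.4
grip_force: 65.5
```

{"name": "drive_tool", "arguments": {"moves": [[0,0,0,0,0,0],[0,0,0.001,0,0,0],[0,0,0.001,0,0,0]]}}

```text
time_s: 25.95
eef_pos: [639.5, 142.7, 134.9]
eef_rot: [-0.071, 0.72, 0.686, 0.077]
contact_force: [0.5, -0.3, -2.0]
opening: 54.2
grip_force: 65.5
```

{"name": "drive_tool", "arguments": {"moves": [[0,0,0,0,0,0],[0,0,0,0,0,0],[0,0,0,0,0,0]], "fingers": 0.65}}

```text
time_s: 26.2
eef_pos: [639.9, 142.8, 135.4]
eef_rot: [-0.071, 0.72, 0.686, 0.077]
contact_force: [-0.2, -0.4, 0.1]
opening: 70.9
grip_force: 0.0
```

{"name": "drive_tool", "arguments": {"moves": [[0,0,-0.02,0,0,0],[0,0,-0.05,0,0,0],[0,0,-0.08,0,0,0],[0,0,-0.09,0,0,0],[0,0,-0.09,0,0,0]]}}

```text
time_s: 26.62
eef_pos: [640.4, 124.0, 226.3]
eef_rot: [-0.07, 0.72, 0.686, 0.079]
contact_force: [1.6, 0.1, 0.4]
opening: 70.6
grip_force: 0.0
```

{"name": "drive_tool", "arguments": {"moves": [[-0.02,-0.035,-0.002,0,0,0],[-0.04,-0.07,-0.004,0,0,0],[-0.06,-0.105,-0.004,0,0,0],[-0.08,-0.14,-0.004,0,0,0],[-0.1,-0.17,-0.004,0,0,0]], "fingers": -1}}

```text
time_s: 27.03
eef_pos: [460.1, 33.1, 204.1]
eef_rot: [-0.072, 0.72, 0.686, 0.075]
contact_force: [0.4, -0.9, 0.2]
opening: 9.6
grip_force: 0.0
```

{"name": "drive_tool", "arguments": {"moves": [[-0.036,0,0.008,0,-2.4,0],[-0.072,0,0.016,0,-4.8,0],[-0.108,0,0.024,0,-7.2,0],[-0.144,0,0.03,0,-9.6,0],[-0.18,0,0.03,0,-12,0]]}}

```text
time_s: 27.45
eef_pos: [453.9, -136.9, 136.7]
eef_rot: [-0.0, 0.724, 0.69, -0.001]
contact_force: [0.5, 1.0, -0.6]
opening: -0.4
grip_force: 0.0
```

```bash
python3 - <<'E'
from h import *
T=snap("top","t8");S=snap("side","s8");p,r,s=pose();print(p,s["opening"])
G,L=feats(T,260,400,175,225);print(len(G))
if len(G)>=3:
    f=lambda q:totr(onplane(T,q,0,TZ,tr(0,0,26)));print(f(G),f([x[1] for x in L]))
cv2.imwrite("pics/c8.png",np.hstack([cv2.resize(T["bgr"][165:325,165:565],(500,200)),cv2.resize(S["bgr"][130:330,180:480],(300,200))]))
E
```

```text
[ 453.1 -140.   136.3] -0.10207675632923846
9
[[314.9 -14.4  26. ]
 [223.  -13.5  26. ]
 [314.3   0.4  26. ]
 [134.9 -15.   26. ]
 [222.7   0.1  26. ]
 [314.5  13.8  26. ]
 [135.   -1.   26. ]
 [222.3  14.   26. ]
 [135.3  13.   26. ]] [[258.   29.9  26. ]
 [370.    0.4  26. ]
 [278.4   0.3  26. ]
 [191.1  -0.9  26. ]]
```

View pics/c8.png

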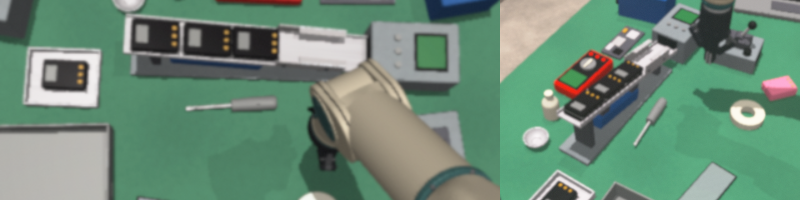

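All three packs sit straight in the chute (y within about 1 mm, ends 125 to 388 mm) and the tray still holds the jam pack. Next is the lever, triangulated from the first pictures.

```bash
python3 - <<'E'
from h import *
T=snap("top");S=snap("side");T["bgr"]=cv2.imread("pics/top0.png");S["bgr"]=cv2.imread("pics/side0.png")
def dark(s,a,b,c,d,th=55):
    m=(cv2.cvtColor(s["bgr"],cv2.COLOR_BGR2GRAY)<th).astype(np.uint8);k=np.zeros_like(m);k[a:b,c:d]=m[a:b,c:d]
    n,l,st,ce=cv2.connectedComponentsWithStats(k);return [(ce[i].round(1).tolist(),st[i].tolist()) for i in range(1,n) if st[i,4]>8]
print(dark(T,240,325,475,548));print(dark(S,140,205,385,450))
X,e=tri(T,(522.2,293),S,(431.9,155));print(X,e)
X,e=tri(T,(522.2,293),S,(427,182));print(X,e)
X,e=tri(T,(501,300),S,(427,182));print(X,e)
print("reproject knob on box top in both", onplane(T,[(501,300),(522.2,293)],55+10),onplane(S,[(427,182),(431.9,155)],65))
# controller top face
h=cv2.cvtColor(T["bgr"],cv2.COLOR_BGR2HSV);m=((h[...,1]<70)).astype(np.uint8);k=np.zeros_like(m);k[245:325,478:545]=m[245:325,478:545]
k=cv2.morphologyEx(k,cv2.MORPH_OPEN,np.ones((7,7)))
c=max(cv2.findContours(k,0,1)[0],key=cv2.contourArea);print(cv2.minAreaRect(onplane(T,c.reshape(-1,2),50)[:,:2].astype(np.float32)))
cv2.imwrite("pics/c9.png",np.hstack([cv2.resize(T["bgr"][240:330,470:560],(400,400),interpolation=2),cv2.resize(S["bgr"][130:210,380:460],(400,400),interpolation=2)]))
E
```

```text
[([490.5, 254.0], [490, 252, 2, 5, 10]), ([521.5, 293.1], [514, 288, 15, 10, 108]), ([500.3, 300.0], [495, 293, 11, 12, 70])]
[([431.7, 155.6], [429, 153, 7, 6, 26]), ([426.8, 180.9], [425, 177, 5, 8, 31])]
[ 411.6 -348.5  132.9] 2.5849796712990174
[ 420.5 -386.7    3.1] 7.859754543656038
[ 403.4 -321.5   58. ] 3.4533528491492644
reproject knob on box top in both [[ 404.5 -319.4   65. ]
 [ 418.9 -368.    65. ]] [[ 399.8 -313.6   65. ]
 [ 431.1 -439.2   65. ]]
((440.6146240234375, -344.51068115234375), (134.5690155029297, 121.5655288696289), 5.187976837158203)
```

View pics/c9.png

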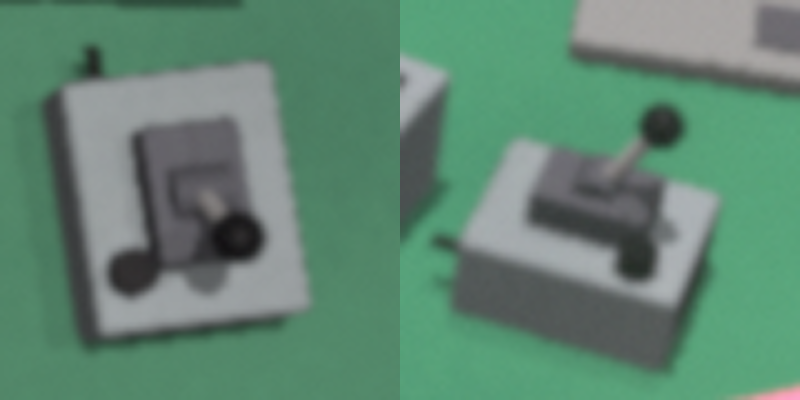

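The real lever ball is at top crop (238,235) and side crop (662,127), leaning toward the robot. The flat dark disc is not it. The ball is at about (411,-350,132), so I'll push it +x from behind.

```bash
python3 - <<'E'
from h import *
T=snap("top");S=snap("side")
print(tri(T,(523.6,292.9),S,(432.4,155.4)))
plan([366,-350,190],RT(yaw=np.radians(97)))
E
```

```text
(array([ 411.5, -352.8,  128.9]), np.float64(3.7067213289132233))
shift m [-0.2194, -0.0793, -0.0521] rot [0.1, -0.1, -9.7] | rows 6.0 2.0
```

{"name": "drive_tool", "arguments": {"moves": [[0,0,-0.035,0,0,0],[0,0,-0.052,0,0,0],[-0.035,-0.013,-0.052,0,0,0],[-0.07,-0.026,-0.052,0,0,0],[-0.1,-0.036,-0.052,0,0,0]]}}

```text
time_s: 28.17
eef_pos: [414.4, -234.5, 191.2]
eef_rot: [0.001, 0.723, 0.691, 0.001]
contact_force: [-0.3, -0.1, -1.1]
opening: -0.2
grip_force: 0.0
```

{"name": "drive_tool", "arguments": {"moves": [[-0.035,-0.013,0,0,0,0],[-0.07,-0.026,0,0,0,0],[-0.1,-0.038,0,0,0,0],[-0.119,-0.043,0,0,0,-5],[-0.119,-0.043,0,0,0,-9.7]]}}

```text
time_s: 28.58
eef_pos: [364.0, -354.9, 190.2]
eef_rot: [0.001, 0.664, 0.748, -0.0]
contact_force: [0.3, -0.4, -0.4]
opening: 0.1
grip_force: 0.0
```

{"name": "drive_tool", "arguments": {"moves": [[0,0,0.025,0,0,0],[0,0,0.05,0,0,0],[0,0,0.07,0,0,0],[0,0,0.075,0,0,0],[0,0,0.075,0,0,0]]}}

```text
time_s: 29.0
eef_pos: [366.1, -349.3, 114.6]
eef_rot: [-0.001, 0.663, 0.749, 0.001]
contact_force: [-0.0, -0.5, 0.6]
opening: -0.2
grip_force: 0.0
```

```bash
python3 - <<'E'
from h import *
S=snap("side","s10");p,r,s=pose();print(p,s["contact_force"])
plan([432,-347,115],RT(yaw=np.radians(97)))
cv2.imwrite("pics/c10.png",cv2.resize(S["bgr"][110:210,370:470],(400,400),interpolation=2))
E
```

```text
[ 366.8 -349.9  115.6] [ 0.1 -0.  -0.2]
shift m [-0.0051, 0.065, 0.0008] rot [0.1, -0.0, -0.0] | rows 2.0 1.0
```

View pics/c10.png

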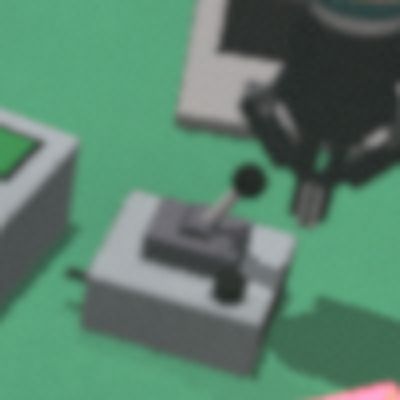

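The fingers are just on the robot side of the ball. Pushing along +x.

{"name": "drive_tool", "arguments": {"moves": [[0,0.008,0,0,0,0],[0,0.016,0,0,0,0],[0,0.024,0,0,0,0],[0,0.032,0,0,0,0],[0,0.038,0,0,0,0]]}}

```text
time_s: 29.47
eef_pos: [405.3, -346.2, 116.2]
eef_rot: [0.001, 0.663, 0.749, 0.001]
contact_force: [-0.7, 0.5, 0.9]
opening: -0.2
grip_force: 0.8
```

{"name": "drive_tool", "arguments": {"moves": [[0,0.006,0,0,0,0],[0,0.012,0,0,0,0],[0,0.018,0,0,0,0],[0,0.024,0,0,0,0],[0,0.028,0,0,0,0]]}}

```text
time_s: 29.88
eef_pos: [432.6, -342.8, 115.5]
eef_rot: [0.001, 0.663, 0.748, 0.001]
contact_force: [-1.4, -0.6, -1.1]
opening: -0.0
grip_force: 0.6
```

```bash
python3 - <<'E'
from h import *
S=snap("side","s11");T=snap("top");p,r,s=pose();print(p,s["contact_force"])
cv2.imwrite("pics/c11.png",np.hstack([cv2.resize(S["bgr"][110:210,370:470],(400,400),interpolation=2),cv2.resize(T["bgr"][240:330,470:560],(400,400),interpolation=2)]))
E
```

```text
[ 432.8 -342.5  115.6] [-0.   0.3 -0.6]
```

View pics/c11.png

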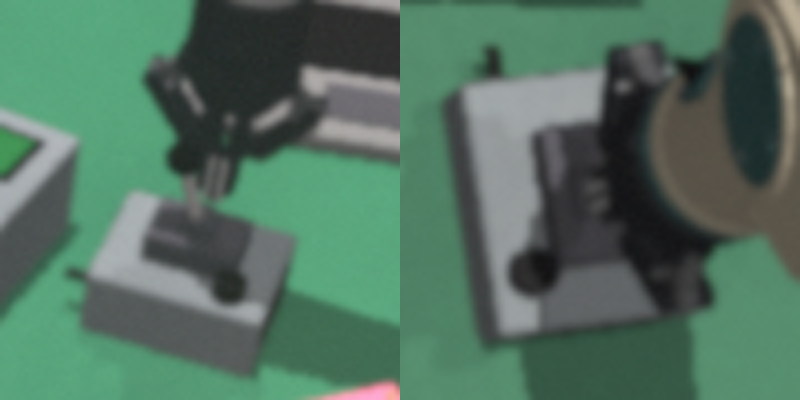

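The ball at (180,157) now leans away, but there is no stop force yet. Nudging further in small steps.

{"name": "drive_tool", "arguments": {"moves": [[0,0.002,0,0,0,0],[0,0.004,0,0,0,0],[0,0.004,0,0,0,0]]}}

```text
time_s: 30.23
eef_pos: [435.6, -342.3, 115.5]
eef_rot: [0.001, 0.663, 0.748, 0.001]
contact_force: [-0.2, 0.5, -0.9]
opening: 0.3
grip_force: 0.3
```

{"name": "drive_tool", "arguments": {"moves": [[0,0.002,0,0,0,0],[0,0.004,0,0,0,0],[0,0.004,0,0,0,0]]}}

```text
time_s: 30.48
eef_pos: [439.9, -341.8, 115.6]
eef_rot: [0.001, 0.663, 0.748, 0.001]
contact_force: [-0.2, 0.5, -0.6]
opening: -0.2
grip_force: 0.5
```

```bash
python3 - <<'E'
from h import *
S=snap("side");T=snap("top")
# ball seen in side: dark round just left of fingers; dist of the pivot
g=cv2.cvtColor(S["bgr"],cv2.COLOR_BGR2GRAY)
print(robot.sense()["contact_force"],robot.sense()["eef_pos"])
piv=np.array([437,-347.5,77]);d=np.array([.993,.12,0])
for a in(20,25,30,35): print(a,proj(S,[piv+60*(d*np.sin(np.radians(a))+np.array([0,0,np.cos(np.radians(a))]))]),proj(S,[piv+60*(-d*np.sin(np.radians(a))+np.array([0,0,np.cos(np.radians(a))]))]))
m=(g<55).astype(np.uint8);k=cv2.morphologyEx(m[140:156,405:425],cv2.MORPH_OPEN,cv2.getStructuringElement(2,(5,5)));ys,xs=np.nonzero(k[:,:]);print(xs.min()+405,xs.mean()+405,ys.mean()+140)
E
```

```text
[-0.1 -0.  -1.1] [ 439.9 -341.9  115.7]
20 [[415.7 150.3]] [[430.  153.9]]
25 [[413.9 150.4]] [[431.5 154.9]]
30 [[412.2 150.7]] [[433.  156.1]]
35 [[410.5 151.1]] [[434.4 157.3]]
410 415.9736842105263 145.31578947368422
```

{"name": "drive_tool", "arguments": {"moves": [[0,0.002,0,0,0,0],[0,0.004,0,0,0,0],[0,0.004,0,0,0,0]]}}

```text
time_s: 30.83
eef_pos: [442.2, -341.7, 115.4]
eef_rot: [-0.0, 0.663, 0.748, -0.0]
contact_force: [-3.9, -0.0, 1.5]
opening: -0.0
grip_force: 2.4
```

{"name": "drive_tool", "arguments": {"moves": [[0,0.002,0,0,0,0],[0,0.004,0,0,0,0],[0,0.004,0,0,0,0]]}}

```text
time_s: 31.08
eef_pos: [442.6, -341.6, 115.1]
eef_rot: [-0.003, 0.664, 0.748, -0.003]
contact_force: [-12.2, -0.3, 7.5]
opening: -0.1
grip_force: 6.1
```

```bash
python3 - <<'E'
from h import *
S=snap("side","s12");s=robot.sense();print(s["contact_force"],s["eef_pos"])
cv2.imwrite("pics/c12.png",cv2.resize(S["bgr"][130:190,390:450],(480,480),interpolation=2))
E
```

```text
[-11.1   0.3   7.4] [ 442.6 -341.6  115.2]
```

View pics/c12.png

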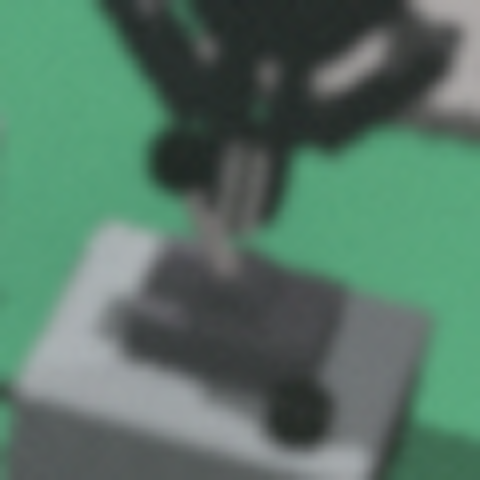

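The lever is at its stop (about 12 N, ball at crop (183,155)). I'll back off, lift away, then check everything before handing in.

{"name": "drive_tool", "arguments": {"moves": [[0,-0.008,0,0,0,0],[0,-0.02,0,0,0,0],[0,-0.05,0,0,0,0],[0,-0.07,-0.03,0,0,0],[0,-0.08,-0.07,0,0,0]]}}

```text
time_s: 31.55
eef_pos: [363.2, -349.8, 183.4]
eef_rot: [-0.003, 0.664, 0.748, 0.0]
contact_force: [0.3, -1.4, 0.5]
opening: -0.1
grip_force: 0.0
```

{"name": "drive_tool", "arguments": {"moves": [[-0.035,0,-0.02,0,0,0],[-0.07,0,-0.04,0,0,0],[-0.105,0,-0.04,0,0,0],[-0.14,0,-0.04,0,0,0],[-0.14,0,-0.04,0,0,0]]}}

```text
time_s: 31.97
eef_pos: [383.7, -498.1, 225.4]
eef_rot: [0.004, 0.667, 0.745, -0.0]
contact_force: [-0.4, -0.9, -1.1]
opening: 0.2
grip_force: 0.0
```

```bash
python3 - <<'E'
from h import *
T=snap("top","t13");S=snap("side","s13");print(robot.sense()["eef_pos"],robot.sense()["contact_force"])
G,L=feats(T,260,400,175,225)
f=lambda q:totr(onplane(T,q,0,TZ,tr(0,0,26)));print(f(G)[:,:2].tolist(),f([x[1] for x in L])[:,:2])
cv2.imwrite("pics/c13.png",np.hstack([cv2.resize(T["bgr"][130:330,170:560],(450,231)),cv2.resize(S["bgr"][120:320,190:490],(346,231))]))
E
```

```text
[ 384.6 -490.6  225. ] [0.1 0.6 0.4]
[[314.5291050317711, -14.487111816919745], [223.00575503471157, -13.464717477564369], [314.21251446267655, 0.2038914538831506], [135.23614972898937, -14.724210929769319], [222.65057127484033, 0.06933060499109556], [314.4550803935235, 13.805357059670143], [135.03882765993555, -1.0230687867161778], [222.65297371377807, 14.141279131742214], [134.8762030263766, 13.042144628365861]] [[257.5  30. ]
 [369.8   0.1]
 [278.6   0. ]
 [191.1  -0.8]]
```

View pics/c13.png

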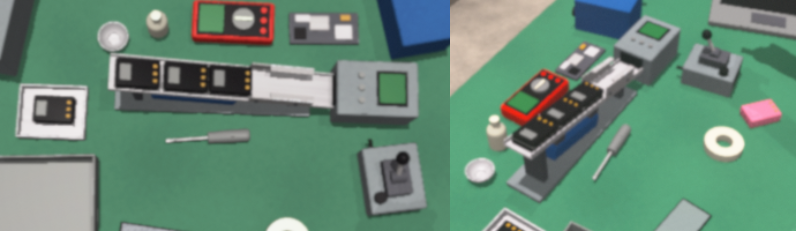

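The final view shows three packs straight in the chute, the jam pack in the tray, the lever leaning away, the bystanders in place and the arm clear.

```bash
python3 -c "
from cell import robot
print(robot.finish_job())"
```

```text
the job is handed in; nothing more can be done
None
```

The job is handed in: the jammed pack was a standard one and is in the inspection tray, the three standard bench packs are lined up flat and straight in the chute, there was no extended pack to crate, and the feeder lever was pushed to on last.

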